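# Shut and latch the cheese case

## Task

Shut the sloping lid of the cheese case and fasten it: fold the lid down, press it home against its rubber seal, and while it is pressed turn the red-handled latch so that its black tongue sits fully under the steel catch and holds the lid shut on its own. Leave the cheeses, jar, brush and bowl around it where they stand.

Things in the scene. Friction and masses are not known exactly. Their poses are not given: they have to be found in the camera images.
- case: plywood case 190 deep (x) x 262 wide (y), fixed on the table; origin: centre of its underside, z up, -x its low front with the steel catch. Its mouth slopes 30 degrees: 93 mm high at the front, 195 at the back, where the lid is hinged. A herbed cheese lies inside
- case_hinge (a point): on the case, fixed: mid-point of the lid's hinge line, 90 mm behind (+x) and 195 above the case's origin. Its axes are those of the SHUT lid: y along the hinge, x up the slope (30 degrees above level), z square out of the shut lid (leaning 30 degrees from vertical towards the front)
- lid (a joint): lid angle about the hinge line, rad: 0 fully home, 1.1 wide open (stop 1.25); stiff, stays where left. White frame with a clear pane, 210 (from the hinge down the slope) x 266 wide x 10 thick; its underside passes through the hinge line. From about 0.05 rad down it meets a sprung rubber seal, which holds it ajar at about 0.04 rad unless latched; about 14 N at the latch presses it home
- lid_edge (a point): point on the lid's outer (top) face, 190 mm from the hinge line and 85 mm to the -y side of the middle: a clear place to push. A steel carrying bow stands on the lid 89 mm from the hinge line, 122 wide about the middle, 12 thick, rising 95 mm from the face. Axes of the lid (z out of its face, x towards the hinge)
- latch (a joint): latch angle on the lid, rad: 0 tongue along the lid's +y; 1.57 tongue points away from the hinge, straight under the catch (stop at 1.6). It turns about the lid's outward normal, anticlockwise seen from outside, and is stiff to turn. The tongue passes under the catch only while the lid is pressed home; a lid ajar makes it strike the catch's side
- latch_grip (a point): on the latch's axis, 34 mm above the lid's outer face, 155 mm from the hinge line, middle of the width: where the TCP can pinch the red handle, a fin 14 thick (its x), 56 long (its y), rising from 12 to 42 mm above the lid. z is the latch axis, out of the lid; y points along the black tongue (18 wide, 8 thick, its tip 90 from the axis)
- catch (a point): on the case, fixed: middle of the steel catch's overhanging lip (16 x 36 x 6 mm), 229 mm from the hinge line and 22.5 mm (lip underside) above the shut lid's underside plane; open towards +y, where the tongue enters, with a stop post at -y
- jar: green jar of herbs, 68 across, 100 high, origin centre of underside; bystander
- loaf: herbed cheese loaf 90 x 130 x 80 high, origin centre of underside; bystander
- wheel: yellow cheese wheel, 120 across, 65 high; bystander
- waxed: black waxed cheese wheel, 132 across, 80 high; bystander
- brush: blue brush 200 long, lying flat; bystander
- bowl: white bowl, 130 across, 50 high; bystander

How it is judged (in metres and radians):
On the way, in this order (a step that is already met when the one before it is completed fails the run):
1. the lid is folded down onto its seal (value of joint lid below 0.1 rad), for 0.1 s.
2. the lid is home and the latch tongue is under the catch (value of joint lid below 0.02 rad and value of joint latch above 1.4 rad), for 0.2 s.
At the end, for the whole second after the job is handed in: lid within 0.02 rad of fully home, held there at rest by the latch, which is turned to 1.4 rad or more (tongue under the catch) (all of step 2 and velocity of joint lid between -0.05 and 0.05 rad/s); the robot touches nothing.
It fails at once if a bystander (jar, loaf, wheel, waxed cheese, brush or bowl) is moved more than 30 mm (distance of any of jar, loaf, wheel, waxed, brush, bowl from where it was at the start of the episode above 0.03 m).
It also fails if it takes over 48 s, if anything falls off the work surface, if the arm or the gripper's body presses on something with over 40 N, if the wrist force passes 120 N, or if a joint passes its speed limit or range.

## Robot

A 7-joint arm with a two-finger parallel gripper is mounted at the origin on the work surface. World frame = base frame: x ahead of the robot, y to its left, z up, the work surface at z = 0. Lengths are in mm, angles in rad, forces in N, time in s.
With the tool pointing down it reaches from about 400 to 875 mm from the base axis. Payload 4.4 kg.
Tool frame: the origin (TCP) lies between the finger pads, 19 mm behind the fingertips; this is the grasp point; y points along the fingers, x is the direction in which the jaws open and shut, and the axes are right-handed (so a half turn about y gives the same grasp; the last joint's range is limited). The gripper opens to 85 mm and grips with 20 to 120 N. Pads are 22 mm wide; open, the fingers measure 114 mm over their backs; the gripper's body (76 mm by 85 mm) begins 54 mm behind the grasp point. The pads swing forward as they close: fully open they stand 13 mm farther back than shut.
Start: joints at [-1.393, 0.628, 0.038, 1.517, -0.027, 0.996, -0.02], TCP at [156.88, 630.798, 250.013] pointing down, gripper open.
Joint ranges: [-3.06, 3.06], [-0.37, 2.12], [-1.25, 1.32], [0.18, 2.47], [-1.1, 4.24], [0.23, 1.98], [-2.94, 2.94]. Speed limits (rad/s): [2.57, 2.57, 3.14, 3.14, 3.14, 3.14, 3.14].

## Interface

Orientations are given as [roll, pitch, yaw] about the fixed x, y, z axes, in that order (R = Rz(yaw) Ry(pitch) Rx(roll)).
In Python, from cell import * gives the robot as it stands.
- The arm moves only by the shell command python3 -m jog 'ROWS'. ROWS is JSON, a list of rows, each an object of numbers: "x", "y", "z": the shift along the tool's x, y, z in mm; "ax", "ay", "az": the turn, a rotation vector about the tool's x, y, z in rad; "grip": the finger opening in mm, from 0 to 85.4. In form: [{"x": .., "y": .., "z": .., "ax": .., "ay": .., "az": .., "grip": ..}, ...]. A call has 1 to 5 rows; each row is the pose to reach, as a shift and turn from the pose commanded when the call began, along the tool's axes at that moment; what a row does not reach only later rows make up. A row lasts 1/10 s, in which the tool goes at most 50 mm and 8.59 degrees, less where a joint would pass 70% of its speed; a pose out of reach is approached as far as the arm can. A call with a gripper value outside its range is refused whole. The fingers move at their own pace and stop on an object; the grip force is fixed at half the most. Time passes only in rows, so rows that repeat a pose let the fingers close. It gives the time, the measured TCP pose, the force and the opening at its end, in the units of the state.
- read_state(): the state, without advancing time (a new reading comes with each control period).
- get_image(name): name is "scene" or "top" or "wrist"; returns a dict with "color" (400x640x3 uint8, red, green, blue), "vfov" (degrees; the focal length in pixels is half the picture's height over the tangent of half this angle, whatever the lens; pixels are square), "cx", "cy" (the principal point, pixels), "camera_from_world" (4x4, takes a point from world to camera coordinates). Camera axes: x right, y down, z forward; pixel columns grow to the right and rows downward; lengths in mm; the calibration is good to about 2 mm. A picture is of the moment at which its call begins. There is no depth.
- finish_job(): hands the job in, once; it reports no verdict.
The state is a dict: "clock": time; "qpos": joint angles; "qd": joint speeds; "tau": joint torques, N m; "eef_pos": TCP position; "tool_rot": TCP orientation; "force": force on the tool from outside, world axes, zero at the start; "torque": the same for the moment, N m; "width": finger opening in mm.
Only numpy, scipy, OpenCV 4.12 (cv2) and the standard library are available. Lean on these libraries where they do the work, as an engineer would, in place of code of your own. Each camera call takes 0.05 s, during which the arm holds its last target.

## Working session

There is one attempt and no reset: what is moved stays moved. The work goes in short steps, Python scripts to look and compute and a shell command to move; the robot and the scene stay as the last step left them, time stands still between calls to the robot, and variables do not carry over. Pictures are saved under pics/ and viewed, and the job is handed in when it is done.

```bash
ls; mkdir -p pics
python3 - <<'E'
from cell import *
import cv2
s=read_state()
for k,v in s.items(): print(k,v)
for n in ["scene","top","wrist"]:
    d=get_image(n); cv2.imwrite(f"pics/{n}0.png",d["color"][:,:,::-1])
    print(n,d["vfov"],d["cx"],d["cy"]); print(d["camera_from_world"])
E
```

```text
pics
clock 0.0
qpos [-1.39279     0.62935199  0.03842105  1.51836948 -0.0269606   0.9963067
 -0.02002639]
qd [ 0.00022202 -0.00010099  0.00062933 -0.00069572 -0.00036765 -0.00043643
  0.0001169 ]
tau [-1.81081253e-05 -5.63404548e+01  1.22604623e+00 -1.93447298e+01
  1.09441139e-02  1.04181041e-02  2.06531001e-05]
eef_pos [156.73596425 630.20796218 249.08441928]
tool_rot [-1.57084288  0.00191748  1.32700189]
force [ 0.8412733   0.60254642 -0.20803693]
torque [ 0.02973759  0.0498755  -0.01038617]
width 85.15971916036096
scene 55.94814301382297 320.47844560616386 200.02135556713645
[[-3.17041319e-01  9.48409258e-01 -2.16393577e-03  1.29281556e+02]
 [ 7.43100898e-01  2.46990284e-01 -6.21929943e-01 -2.91551345e+02]
 [-5.89309644e-01 -1.98785512e-01 -7.83069897e-01  1.61659866e+03]
 [ 0.00000000e+00  0.00000000e+00  0.00000000e+00  1.00000000e+00]]
top 48.137844869427454 320.76831066776464 202.37436300647948
[[ 7.29387283e-03 -9.99966579e-01 -3.69315526e-03  3.55822221e+01]
 [-9.92709187e-01 -6.79647877e-03 -1.20342337e-01  5.37940342e+02]
 [ 1.20313215e-01  4.54399085e-03 -9.92725583e-01  1.65094150e+03]
 [ 0.00000000e+00  0.00000000e+00  0.00000000e+00  1.00000000e+00]]
wrist 70.67203161482101 319.8904429088406 200.43160792262682
[[ 2.42746462e-01  9.70088305e-01 -1.68422339e-03 -6.49262007e+02]
 [ 9.23418473e-01 -2.30535484e-01  3.06841514e-01 -3.85185208e+01]
 [ 2.97275091e-01 -7.60399347e-02 -9.51759134e-01  3.80450569e+02]
 [ 0.00000000e+00  0.00000000e+00  0.00000000e+00  1.00000000e+00]]
```

View pics/scene0.png

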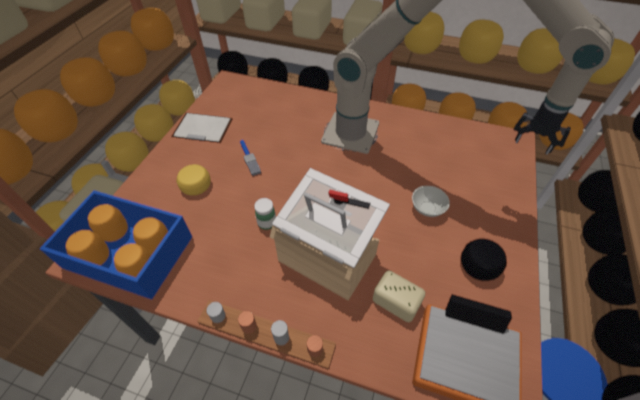

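View pics/top0.png

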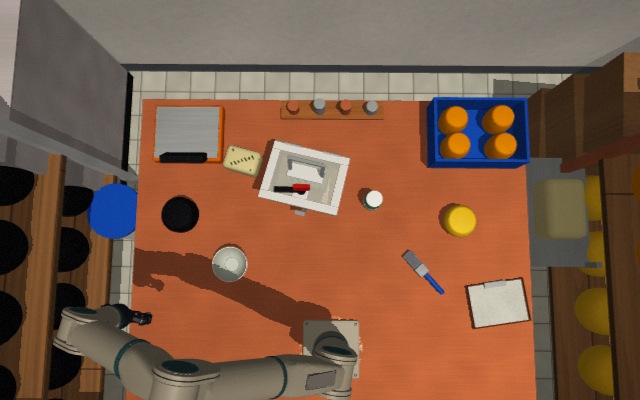

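View pics/wrist0.png

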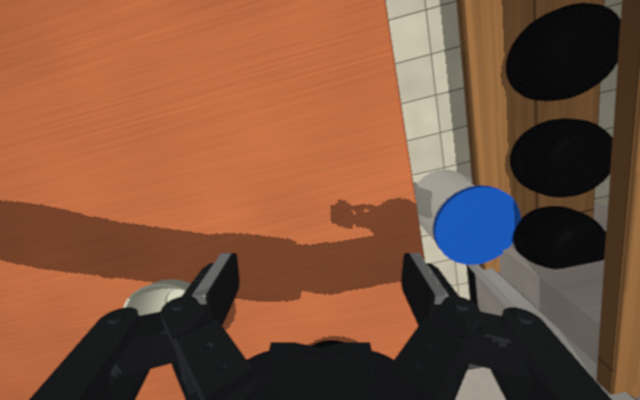

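The scene and top views show the case near (305,178) in the top image. The lid is open, the latch is red and black at about (300,188), and the catch is at (300,211). I'll zoom in next.

Run:
```python
import cv2
a=cv2.imread("pics/top0.png")[125:230,235:395]; cv2.imwrite("pics/topz.png",cv2.resize(a,None,fx=5,fy=5,interpolation=cv2.INTER_CUBIC))
a=cv2.imread("pics/scene0.png")[155:305,245:435]; cv2.imwrite("pics/scenez.png",cv2.resize(a,None,fx=4,fy=4,interpolation=cv2.INTER_CUBIC))
```

```text
(no output)
```

View pics/topz.png

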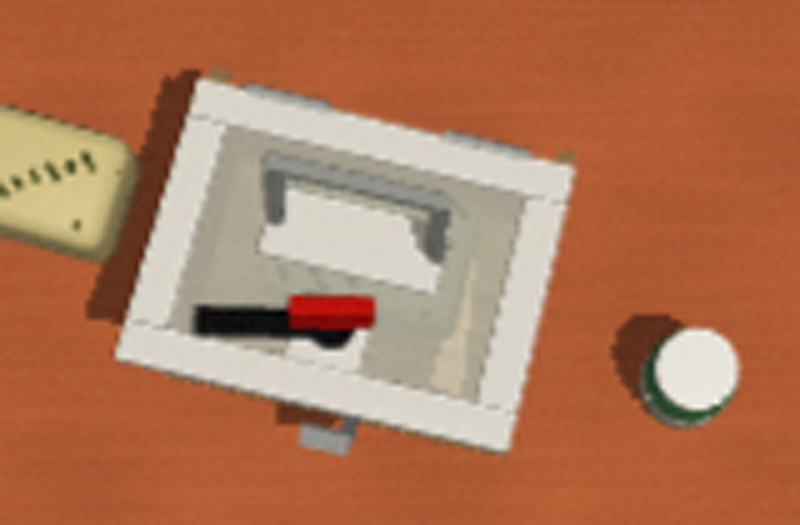

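View pics/scenez.png

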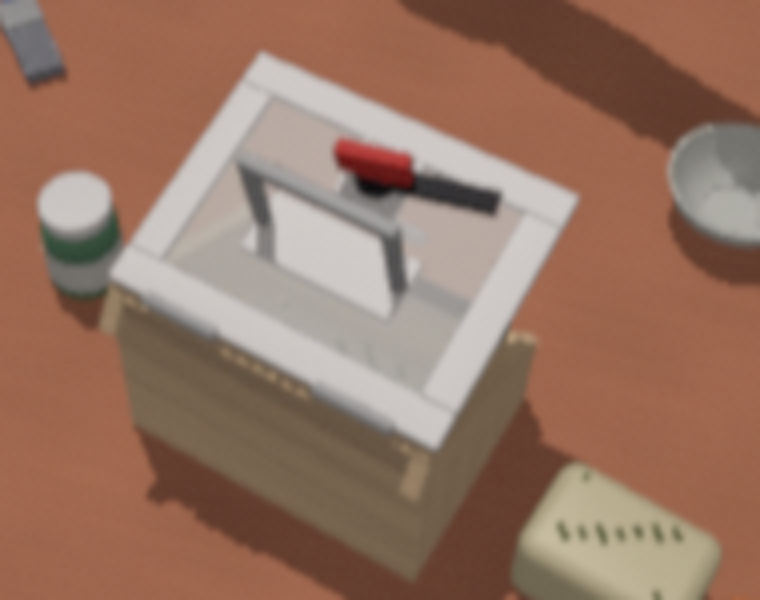

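```bash
cat > h.py <<'E'
import numpy as np, cv2
from cell import *
from scipy.spatial.transform import Rotation as Ro
def P(d):
    f=200/np.tan(np.radians(d["vfov"]/2)); K=np.array([[f,0,d["cx"]],[0,f,d["cy"]],[0,0,1]])
    return K@np.array(d["camera_from_world"])[:3]
def tri(d1,p1,d2,p2):
    X=cv2.triangulatePoints(P(d1),P(d2),np.array(p1,float).reshape(2,1),np.array(p2,float).reshape(2,1))[:,0]
    X=X[:3]/X[3]
    e=max(np.linalg.norm(proj(d,X)-p) for d,p in((d1,p1),(d2,p2)))
    return X,e
def proj(d,X):
    q=P(d)@np.append(X,1); return q[:2]/q[2]
def ray(d,p,z):  # onto plane z
    A=P(d); u,v=p
    M=np.array([A[0]-u*A[2],A[1]-v*A[2]]); return np.append(np.linalg.solve(M[:,:2],-M[:,3]-M[:,2]*z),z)
def R_tool(s): return Ro.from_euler('xyz',s["tool_rot"])
E
python3 - <<'E'
from h import *
t=get_image("top"); s=get_image("scene")
T=lambda x,y:(x/5+235,y/5+125); S=lambda x,y:(x/4+245,y/4+155)
pts=dict(hpy=(T(201,80),S(440,447)),hmy=(T(574,170),S(113,275)),fpy=(T(117,355),S(577,195)),fmy=(T(512,450),S(263,52)),
 finend=(T(374,310),S(338,150)),finstart=(T(289,312),S(411,172)),tip=(T(197,320),S(497,203)),
 bowmy=(T(448,207),S(238,160)),bowpy=(T(265,158),S(395,228)))
for k,(a,b) in pts.items():
    X,e=tri(t,a,s,b); print(k,X.round(1),round(e,2))
print("catch on z plane 110", ray(t,T(328,438),110))
E
```

```text
hpy [728.8 199.7 199. ] 1.42
hmy [667.7 -58.2 196.6] 0.87
fpy [531.3 244.6 246.3] 0.57
fmy [470.  -13.8 244.9] 1.19
finend [559.3  75.9 264. ] 0.78
finstart [558.6 130.7 259.7] 0.38
tip [555.  192.7 245.1] 0.6
bowmy [620.1  26.7 304.3] 0.05
bowpy [648.7 143.3 314.2] 0.2
catch on z plane 110 [490.95855231 110.8886424  110.        ]
```

```bash
cat >> h.py <<'E'
def go(pos,R,s=None):
    s=s or read_state(); R0=R_tool(s)
    d=R0.inv().apply(np.array(pos)-s["eef_pos"]); w=(R0.inv()*R).as_rotvec()
    print("at",s["eef_pos"].round(1),"t",round(s["clock"],2),"q",np.round(s["qpos"],2),"F",np.round(s["force"],1),"w",round(s["width"],1))
    print("shift",d.round(1),"turn",w.round(3),"deg",np.degrees(np.linalg.norm(w)).round(1))
def Rdown(yaw):  # tool x at yaw, tool y down
    return Ro.from_euler('xyz',[-np.pi/2,0,yaw])
E
python3 - <<'E'
from h import *
go([540,115,430],Rdown(0.05))
s=get_image("wrist"); M=np.array(s["camera_from_world"]); C=-M[:3,:3].T@M[:3,3]; st=read_state()
print("cam in tool",R_tool(st).inv().apply(C-st["eef_pos"]), R_tool(st).inv().apply(M[2,:3]))
E
```

```text
at [156.8 630.5 249.6] t 0.25 q [-1.39  0.63  0.04  1.52 -0.03  1.   -0.02] F [ 0.2  0.1 -0.2] w 85.1
shift [-407.9 -180.1 -496.3] turn [ 1.000e-03  1.277e+00 -1.000e-03] deg 73.2
cam in tool [   0.26733242 -123.53217325   79.12058726] [-6.39302236e-04  9.51756310e-01 -3.06854230e-01]
```

```bash
python3 -m jog '[{"y":-50},{"y":-100,"x":-20,"z":-20,"ay":0.1},{"y":-140,"x":-50,"z":-60,"ay":0.25},{"y":-170,"x":-85,"z":-95,"ay":0.4},{"y":-180,"x":-115,"z":-135,"ay":0.55}]'
python3 - <<'E'
from h import *
go([540,115,430],Rdown(0.05))
E
```

```text
at [156.8 630.6 249.7] t 0.3 q [-1.39  0.63  0.04  1.52 -0.03  1.   -0.02] F [-0.2 -0.3 -0.4] w 85.4
shift [-408.  -180.1 -496.3] turn [ 0.000e+00  1.277e+00 -1.000e-03] deg 73.2$[0]: bad value
```

```bash
python3 -m jog '[{"x":0,"y":-50,"z":0,"ax":0,"ay":0,"az":0,"grip":85},{"x":-20,"y":-100,"z":-20,"ax":0,"ay":0.1,"az":0,"grip":85},{"x":-50,"y":-140,"z":-60,"ax":0,"ay":0.25,"az":0,"grip":85},{"x":-85,"y":-170,"z":-95,"ax":0,"ay":0.4,"az":0,"grip":85},{"x":-115,"y":-180,"z":-135,"ax":0,"ay":0.55,"az":0,"grip":85}]'
python3 - <<'E'
from h import *
go([540,115,430],Rdown(0.05))
E
```

```text
clock: 0.8
eef_pos: [244.4, 507.5, 423.2]
tool_rot: [-1.568, -0.003, 0.773]
force: [0.7, 0.3, -0.3]
width: 84.7
at [244.4 507.5 423.2] t 0.8 q [-1.31  0.36  0.21  1.5  -0.08  1.28 -0.32] F [ 0.7  0.3 -0.3] w 84.7
shift [ -62.3   -8.1 -487.4] turn [-0.003  0.723  0.002] deg 41.4
```

```bash
python3 -m jog '[{"x":-6,"y":-8,"z":-48,"ax":0,"ay":0.1,"az":0,"grip":60},{"x":-12,"y":-8,"z":-96,"ax":0,"ay":0.2,"az":0,"grip":60},{"x":-18,"y":-8,"z":-144,"ax":0,"ay":0.3,"az":0,"grip":60},{"x":-24,"y":-8,"z":-192,"ax":0,"ay":0.4,"az":0,"grip":60},{"x":-30,"y":-8,"z":-240,"ax":0,"ay":0.5,"az":0,"grip":60}]'
python3 - <<'E'
from h import *
go([540,115,430],Rdown(0.05))
E
```

```text
clock: 1.3
eef_pos: [391.8, 313.8, 429.0]
tool_rot: [-1.57, -0.0, 0.273]
force: [0.4, 0.8, 0.6]
width: 59.8
at [391.8 313.8 429. ] t 1.3 q [-1.04  0.26  0.41  1.64 -0.11  1.26 -0.34] F [0.4 0.8 0.6] w 59.8
shift [  89.1   -1.1 -231.4] turn [-0.001  0.223  0.   ] deg 12.8
```

```bash
python3 -m jog '[{"x":17,"y":0,"z":-45,"ax":0,"ay":0.08,"az":0,"grip":50},{"x":34,"y":0,"z":-90,"ax":0,"ay":0.16,"az":0,"grip":50},{"x":52,"y":0,"z":-136,"ax":0,"ay":0.22,"az":0,"grip":50},{"x":70,"y":0,"z":-182,"ax":0,"ay":0.22,"az":0,"grip":50},{"x":89,"y":0,"z":-230,"ax":0,"ay":0.22,"az":0,"grip":50}]'
python3 - <<'E'
from h import *
go([540,115,430],Rdown(0.05))
for n in ["top","scene","wrist"]:
    d=get_image(n); cv2.imwrite(f"pics/{n}1.png",d["color"][:,:,::-1])
E
```

```text
clock: 1.8
eef_pos: [539.3, 118.5, 428.9]
tool_rot: [-1.57, -0.0, 0.058]
force: [0.3, 1.1, -0.2]
width: 49.6
at [539.3 118.5 428.9] t 1.8 q [-0.63  0.37  0.54  1.52 -0.19  1.3  -0.01] F [ 0.3  1.1 -0.2] w 49.6
shift [ 0.5 -1.1 -3.5] turn [-0.001  0.008  0.   ] deg 0.4
```

View pics/wrist1.png

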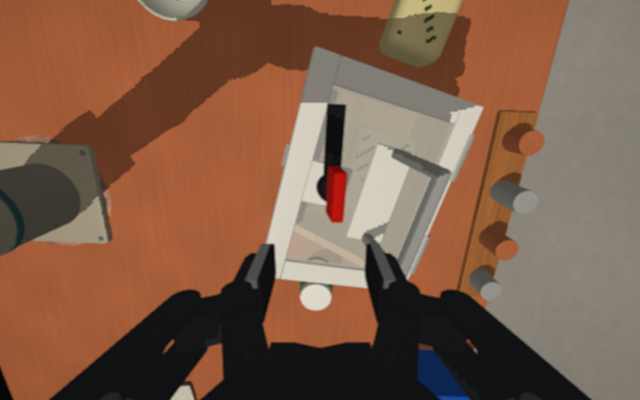

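View pics/scene1.png

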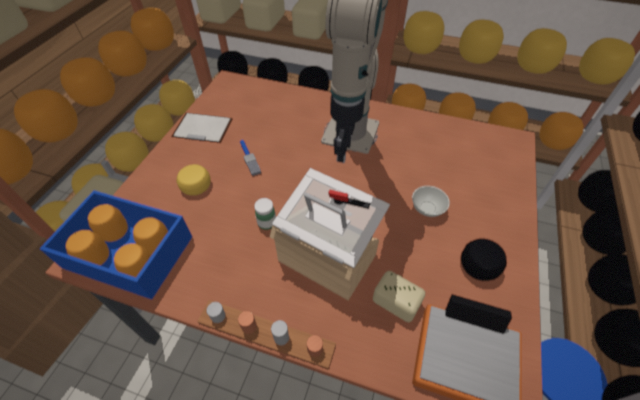

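Wrist view: the lid corners are at about (316,47), (482,107), (275,278) and (405,288). The red fin runs (335,168)–(337,220), with the tongue tip at (336,105). I'll zoom in for sub-pixel corners.

Run:
```python
import cv2
a=cv2.imread("pics/wrist1.png")[38:188,290:490]; cv2.imwrite("pics/w1a.png",cv2.resize(a,None,fx=4,fy=4,interpolation=cv2.INTER_CUBIC))
a=cv2.imread("pics/wrist1.png")[150:300,260:460]; cv2.imwrite("pics/w1b.png",cv2.resize(a,None,fx=4,fy=4,interpolation=cv2.INTER_CUBIC))
```

```text
(no output)
```

View pics/w1a.png

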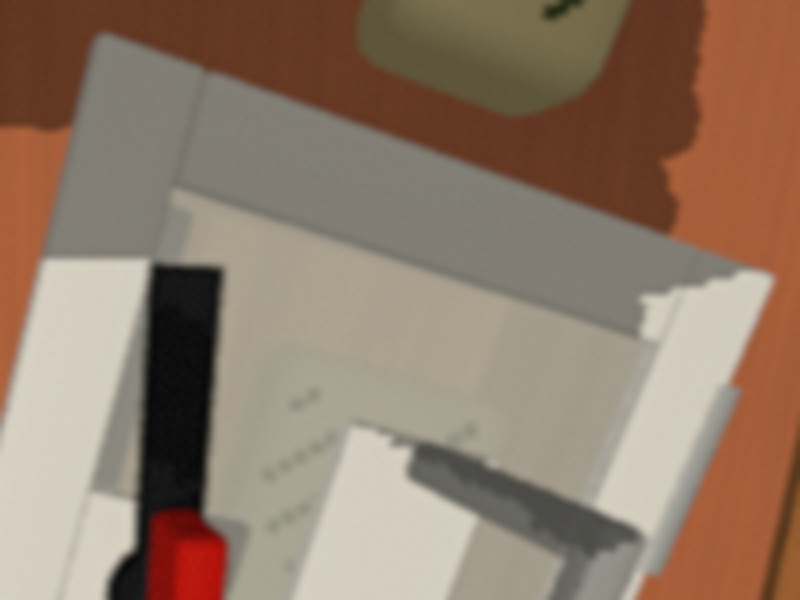

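View pics/w1b.png

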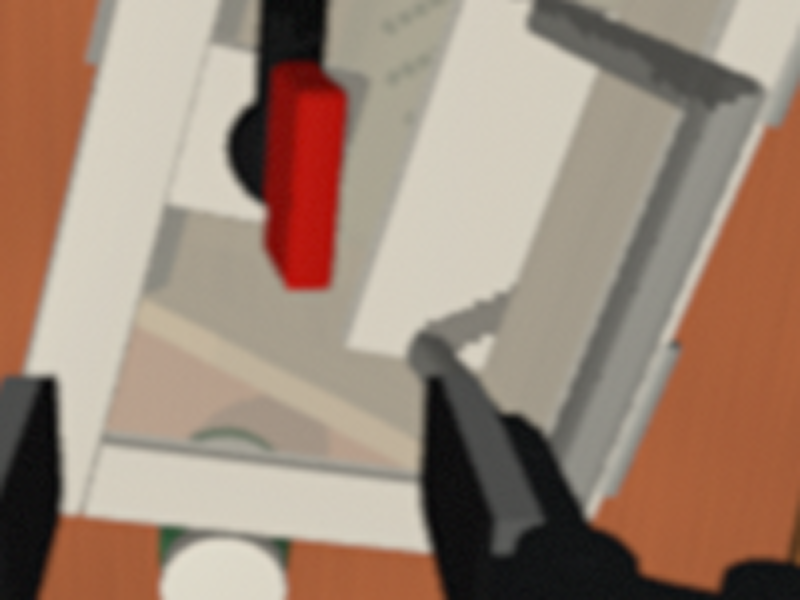

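```bash
cat >> h.py <<'E'
def ntri(obs):
    A=np.vstack([[p[0]*P(d)[2]-P(d)[0],p[1]*P(d)[2]-P(d)[1]] for d,p in obs])
    A/= np.linalg.norm(A[:,:3],axis=1)[:,None]
    X=np.linalg.lstsq(A[:,:3],-A[:,3],rcond=None)[0]
    return X,[np.round(proj(d,X)-p,1).tolist() for d,p in obs]
E
python3 - <<'E'
from h import *
t=get_image("top"); s=get_image("scene"); w=get_image("wrist")
T=lambda x,y:(t,(x/5+235,y/5+125)); S=lambda x,y:(s,(x/4+245,y/4+155))
W=lambda x,y:(w,(x/4+290,y/4+38)); V=lambda x,y:(w,(x/4+260,y/4+150))
for k,o in dict(hpy=[T(201,80),S(440,440),W(772,275)],fpy=[T(117,355),S(577,195),W(103,35)],
  fin=[T(332,306),S(374,155),V(315,191)],tip=[T(197,320),S(497,203),W(185,267)],bowpy=[T(265,158),S(395,225),W(640,535)],
  ).items():
    X,e=ntri(o); print(k,X.round(1),e); X,e=ntri([o[0],o[2]]); print("   ",X.round(1),e)
for k,p in dict(hpy=(772,275),hinge_end=(735,390),).items(): print(k,ray(*W(*p),200))
print("jar",ray(*T(697,368),100))
E
```

```text
hpy [726.4 204.  203.7] [[-2.2, 0.5], [0.5, 0.5], [0.5, 8.2]]
    [737.5 207.2 175.7] [[-2.1, -0.6], [-2.4, 5.7]]
fpy [529.4 248.7 247.3] [[-1.6, 0.6], [1.0, -0.4], [3.1, 9.5]]
    [525.8 241.3 300. ] [[-1.7, -0.5], [-2.2, 7.7]]
fin [559.3 105.6 265.8] [[-1.2, 0.8], [0.3, 0.9], [0.7, 5.3]]
    [563.  103.4 241.7] [[-0.2, 0.8], [2.3, 0.7]]
tip [552.9 197.  242.9] [[-1.6, 0.8], [1.0, 0.3], [2.3, 8.3]]
    [556.5 200.7 206.4] [[-1.5, 1.3], [3.7, 4.8]]
bowpy [648.2 147.  313.8] [[-1.3, 0.2], [1.2, 1.0], [-1.1, 9.0]]
    [657.8 147.6 286.6] [[-0.8, -0.8], [-3.4, 2.0]]
hpy [725.66267581 213.27550546 200.        ]
hinge_end [722.13792676 179.74461587 200.        ]
jar [ 544.5521219  -154.44047997  100.        ]
```

Run:
```python
from h import *
go([540,115,430],Rdown(0.05))
w=get_image("wrist");cv2.imwrite("pics/wrist2.png",w["color"][:,:,::-1])
g=w["color"].astype(int); m=((g[...,0]>120)&(g[...,1]<60)&(g[...,2]<60)).astype(np.uint8)
n,l,st,c=cv2.connectedComponentsWithStats(m); print([(st[i],c[i]) for i in range(1,n) if st[i][4]>60])
a=w["color"][38:188,290:490,::-1]; cv2.imwrite("pics/w2a.png",cv2.resize(a,None,fx=4,fy=4,interpolation=cv2.INTER_CUBIC))
o=cv2.imread("pics/wrist1.png")[:,:,::-1].astype(int);print(abs(o-g).mean())
```

```text
at [537.9 121.3 428.5] t 2.1 q [-0.63  0.37  0.53  1.52 -0.19  1.3  -0.02] F [-0.1  1.1 -0.1] w 50.1
shift [ 1.7 -1.5 -6.4] turn [-0.001  0.009 -0.001] deg 0.5
[(array([330, 179,  20,  53, 804], dtype=int32), array([338.86940299, 205.32835821]))]
7.531227864583333
```

View pics/w2a.png

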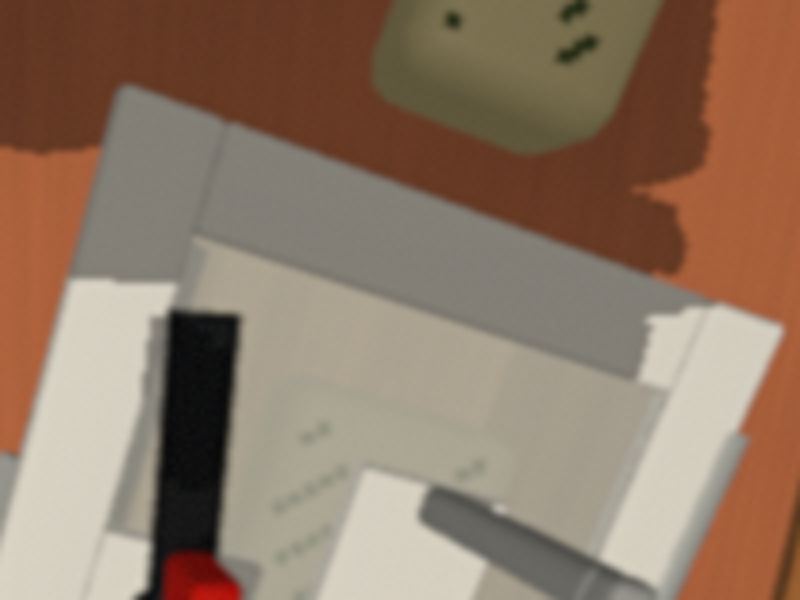

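The arm was still settling, which shifted the image by about 10 px. I'm re-measuring with the settled picture.

Run:
```python
from h import *
t=get_image("top"); s=get_image("scene"); w=get_image("wrist")
st=read_state(); print(st["eef_pos"].round(1))
T=lambda x,y:(t,(x/5+235,y/5+125)); S=lambda x,y:(s,(x/4+245,y/4+155))
W=lambda x,y:(w,(x/4+290,y/4+38))
for k,o in dict(hpy=[T(201,80),S(440,440),W(782,327)],fpy=[T(117,355),S(577,195),W(125,83)],
  tip=[T(197,320),S(497,203),W(207,314)],bowpy=[T(265,158),S(395,225),W(655,590)]).items():
    X,e=ntri(o); print(k,X.round(1),e); X,e=ntri([o[0],o[2]]); print("   ",X.round(1),e);X,e=ntri([o[1],o[2]]); print("   ",X.round(1),e)
```

```text
[538.  121.4 428.8]
hpy [727.5 199.9 206.5] [[-1.0, -0.0], [-1.0, -0.1], [-0.7, 0.7]]
    [728.9 198.7 204. ] [[-0.6, -0.2], [-1.0, 1.7]]
    [727.5 201.6 207.4] [[-0.4, -0.1], [-0.0, -0.9]]
fpy [531.3 245.9 246.9] [[-0.7, 0.0], [-0.1, -0.0], [-0.0, 2.4]]
    [531.1 245.2 250.5] [[-0.7, -0.1], [-0.3, 2.6]]
    [531.4 247.1 247.4] [[0.3, -0.0], [0.1, 1.0]]
tip [555.4 193.6 245.4] [[-0.7, -0.0], [-0.3, 0.1], [-0.6, 1.4]]
    [558.1 194.3 222.5] [[-0.1, 0.2], [0.5, 0.3]]
    [555.8 194.8 246.7] [[0.1, 0.0], [0.0, 0.3]]
bowpy [649.4 144.  318.2] [[-0.4, -0.5], [0.1, 0.1], [-2.2, 1.6]]
    [649.8 144.  317.1] [[-0.4, -0.5], [-2.3, 1.2]]
    [650.4 144.9 319.5] [[0.3, 0.1], [-0.1, 1.0]]
```

```bash
cat >> h.py <<'E'
H=np.array([696.7,70.3,195.]); YAW=-0.233
Rc=Ro.from_euler('z',YAW)
def lidpt(th,a,y,h):
    f=th-np.pi/6
    return H+Rc.apply([-a*np.cos(f)+h*np.sin(f),y,a*np.sin(f)+h*np.cos(f)])
def Rlean(al,spin=0):  # tool leaning to the front by al, spin about tool y
    c,s=np.cos(al),np.sin(al)
    M=np.array([[c,0,s],[s,0,-c],[0,1,0]]).T
    return Rc*Ro.from_matrix(M)*Ro.from_rotvec([0,spin,0])
def lidth(p,y=0): pass
E
python3 - <<'E'
from h import *
R=Rlean(0.1)
p=lidpt(0.73,190,-85,10)+R.apply([0,-1,0])*(19+40); print(p,lidpt(0.73,190,-85,10))
go(p,R)
E
```

```text
[492.39469775  31.42305229 302.43137387] [498.1257056   30.06302644 243.72612811]
at [538.  121.4 428.8] t 2.3 q [-0.63  0.37  0.53  1.52 -0.19  1.3  -0.02] F [-0.2 -0.4 -0.4] w 49.8
shift [-50.9 126.3 -87.2] turn [-0.015  0.292 -0.1  ] deg 17.7
```

```bash
python3 -m jog '[{"x":-15,"y":20,"z":-30,"ax":0,"ay":0.08,"az":-0.03,"grip":0},{"x":-30,"y":45,"z":-60,"ax":0,"ay":0.16,"az":-0.06,"grip":0},{"x":-45,"y":75,"z":-87,"ax":-0.01,"ay":0.24,"az":-0.1,"grip":0},{"x":-51,"y":105,"z":-87,"ax":-0.015,"ay":0.29,"az":-0.1,"grip":0},{"x":-51,"y":116,"z":-87,"ax":-0.015,"ay":0.29,"az":-0.1,"grip":0}]'
python3 - <<'E'
from h import *
R=Rlean(0.1)
p=lidpt(0.73,190,-85,10)+R.apply([0,-1,0])*(19+40)
s=get_image("scene"); w=get_image("wrist");go(p,R)
s=get_image("scene"); w=get_image("wrist");go(p,R)
cv2.imwrite("pics/wrist3.png",w["color"][:,:,::-1])
cv2.imwrite("pics/scene3.png",cv2.resize(s["color"][80:320,180:500,::-1],None,fx=2.5,fy=2.5,interpolation=cv2.INTER_CUBIC))
E
```

```text
clock: 2.8
eef_pos: [489.9, 30.8, 310.8]
tool_rot: [-1.572, -0.096, -0.233]
force: [-0.6, 0.3, 0.2]
width: -0.2
at [492.3  31.5 311.9] t 2.9 q [-0.6   0.33  0.61  1.95 -0.22  0.84 -0.12] F [ 0.  -0.5  1.4] w 0.1
shift [-0.9  9.5 -0. ] turn [ 0.001  0.003 -0.001] deg 0.2
at [494.1  31.  313.7] t 3.0 q [-0.6   0.33  0.61  1.94 -0.21  0.84 -0.12] F [ 0.6 -0.4 -0. ] w 0.0
shift [-2.9 11.  -0. ] turn [-0.     0.002  0.003] deg 0.2
```

View pics/wrist3.png

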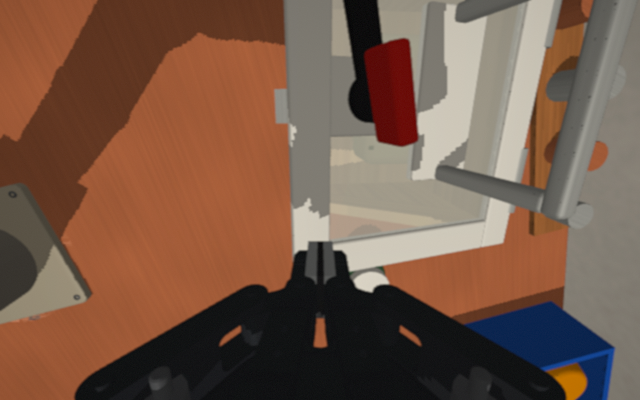

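View pics/scene3.png

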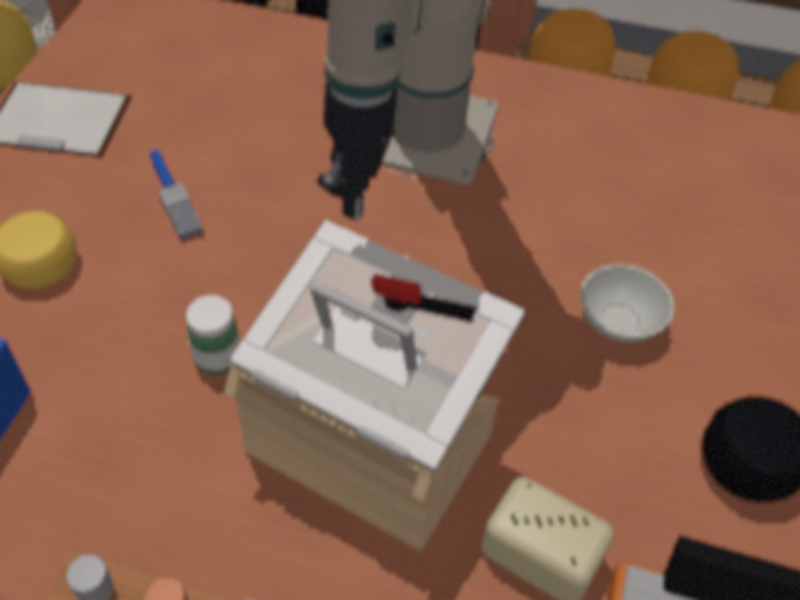

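```bash
cat >> h.py <<'E'
def wp(pos,R,s):
    R0=R_tool(s); return R0.inv().apply(np.array(pos)-s["eef_pos"]).round(1), (R0.inv()*R).as_rotvec().round(3)
E
cat > push.py <<'E'
from h import *
import sys
s=read_state(); print(s["eef_pos"].round(1),s["clock"],s["force"].round(1),s["qpos"].round(2),s["width"])
for th in map(float,sys.argv[1:]):
    al=np.interp(th,[0.05,0.73],[0.5,0.1]); R=Rlean(al)
    print(th,*wp(lidpt(th,190,-85,10)-19*R.apply([0,1,0]),R,s))
E
python3 push.py 0.73 0.65 0.6 0.5 0.4 0.3 0.2 0.1
```

```text
[494.1  31.  313.7] 3.0 [ 0.6 -0.4 -0. ] [-0.6   0.33  0.61  1.94 -0.21  0.84 -0.12] 0.014870054163846257
0.73 [-3.  51.  -0.1] [-0.     0.002  0.003]
0.65 [-8.7 65.5 -0. ] [-0.     0.002 -0.044]
0.6 [-11.7  74.7  -0. ] [-0.     0.002 -0.074]
0.5 [-16.3  93.5  -0. ] [-0.001  0.002 -0.132]
0.4 [-18.9 112.7  -0. ] [-0.001  0.002 -0.191]
0.3 [-19.7 131.9  -0. ] [-0.001  0.002 -0.25 ]
0.2 [-1.850e+01  1.511e+02 -1.000e-01] [-0.001  0.002 -0.309]
0.1 [-1.54e+01  1.70e+02 -1.00e-01] [-0.001  0.002 -0.368]
```

```bash
python3 -m jog '[{"x":-2,"y":20,"z":0,"ax":0,"ay":0,"az":0,"grip":0},{"x":-3,"y":40,"z":0,"ax":0,"ay":0,"az":0,"grip":0},{"x":-5,"y":54,"z":0,"ax":0,"ay":0,"az":-0.02,"grip":0},{"x":-9,"y":66,"z":0,"ax":0,"ay":0,"az":-0.044,"grip":0},{"x":-12,"y":75,"z":0,"ax":0,"ay":0,"az":-0.074,"grip":0}]'; python3 push.py 0.7 0.6 0.5 0.4 0.3 0.2 0.1
```

```text
clock: 3.5
eef_pos: [490.7, 31.6, 237.7]
tool_rot: [-1.57, -0.179, -0.232]
force: [1.5, -0.5, 0.4]
width: 0.2
[490.7  31.6 237.7] 3.5 [ 1.5 -0.5  0.4] [-0.57  0.4   0.55  2.12 -0.3   0.53 -0.05] 0.16150731278137495
0.7 [  7.3 -18.3   0.2] [-0.001  0.001  0.062]
0.6 [-0.4 -0.5  0.2] [-0.001  0.001  0.003]
0.5 [-6.4 17.9  0.2] [-0.001  0.001 -0.056]
0.4 [-10.5  36.7   0.2] [-0.001  0.001 -0.115]
0.3 [-12.7  55.9   0.2] [-0.001  0.001 -0.174]
0.2 [-13.   75.1   0.2] [-0.001  0.001 -0.232]
0.1 [-11.4  94.2   0.1] [-0.001  0.001 -0.291]
```

Joint 6 is falling toward its 0.23 limit as I lean the tool, so I'll fit the arm's kinematics from the recorded states before going further.

```bash
cat > kin.py <<'E'
from h import *
from scipy.optimize import least_squares
import itertools
D=[([-1.39279,.62935,.03842,1.51837,-.02696,.99631,-.02003],(156.736,630.208,249.084),(-1.57084,.00192,1.32700)),
([-1.31,.36,.21,1.5,-.08,1.28,-.32],(244.4,507.5,423.2),(-1.568,-.003,.773)),
([-1.04,.26,.41,1.64,-.11,1.26,-.34],(391.8,313.8,429),(-1.57,0,.273)),
([-.63,.37,.53,1.52,-.19,1.3,-.02],(538,121.4,428.8),(-1.57,0,.058)),
([-.6,.33,.61,1.94,-.21,.84,-.12],(494.1,31,313.7),(-1.572,-.096,-.233)),
([-.57,.4,.55,2.12,-.3,.53,-.05],(490.7,31.6,237.7),(-1.57,-.179,-.232))]
T0=Ro.from_matrix(np.array([[1,0,0],[0,0,1],[0,-1,0.]]))  # placeholder
def rz(a):return Ro.from_rotvec([0,0,a])
def ry(a):return Ro.from_rotvec([0,a,0])
def fk(q,p,sg=(-1,1,-1,1,-1,1,-1)):
    hs,L1,e1,L2,e2,L3,e3,y0,t0=p[:9]
    q=np.array(q)*np.array(sg)
    R=rz(q[0]+y0); x=np.array([0,0,hs])
    R=R*ry(q[1])*rz(q[2]); x=x+R.apply([e1,0,L1])
    R=R*ry(q[3])*rz(q[4]); x=x+R.apply([e2,0,L2])
    R=R*ry(q[5])*rz(q[6]); x=x+R.apply([e3,0,L3])
    # flange z = tool y ; tool x = flange direction at t0
    c,s=np.cos(t0),np.sin(t0)
    M=np.array([[c,s,0],[0,0,1],[s,-c,0]]).T
    return x,R*Ro.from_matrix(M)
def res(p,sg,D=D):
    r=[]
    for q,x,e in D:
        X,R=fk(q,p,sg); r+=list((X-x)/3); r+=list((Ro.from_euler('xyz',e).inv()*R).as_rotvec()*100)
    return np.array(r)
if __name__=="__main__":
    best=[]
    for s in itertools.product([1,-1],repeat=4):
        sg=(s[0],1,s[1],1,s[2],1,s[3])
        for t0 in (0,np.pi):
            r=least_squares(res,[300,420,0,400,0,250,0,0,t0],args=(sg,)); best.append((r.cost,sg,r.x))
    best.sort(key=lambda b:b[0])
    for b in best[:3]: print(b[0],b[1],b[2].round(3))
    p=best[0][2]; np.save("kin.npy",np.append(p,best[0][1]))
    print(np.round(res(p,best[0][1]).reshape(-1,6)*[3,3,3,.01,.01,.01],3))
E
python3 kin.py
```

```text
3.9563069601437433 (-1, 1, -1, 1, -1, 1, -1) [ 3.05292e+02  5.42139e+02  9.70100e+00  3.66363e+02 -1.58070e+01
  3.00453e+02 -7.47500e+00 -4.30000e-02  3.10000e+00]
3.9563069601444165 (-1, 1, -1, 1, -1, 1, -1) [ 3.05292e+02  5.42139e+02  9.70100e+00  3.66363e+02 -1.58070e+01
  3.00453e+02 -7.47500e+00 -4.30000e-02  3.10000e+00]
2152.6935622990495 (-1, 1, -1, 1, -1, 1, 1) [ 3.24665e+02  5.48150e+02  1.60650e+01  3.68876e+02 -1.21500e+01
  3.18432e+02  2.42400e+00 -4.60000e-02  3.38700e+00]
[[ 2.020e-01  1.100e-02  1.886e+00  0.000e+00  1.000e-03 -0.000e+00]
 [ 9.470e-01 -4.080e-01 -7.090e-01  3.000e-03  3.000e-03 -5.000e-03]
 [-1.743e+00  1.466e+00  1.910e+00  2.000e-03  5.000e-03 -3.000e-03]
 [ 1.550e-01  5.390e-01 -3.081e+00 -2.000e-03 -0.000e+00 -3.000e-03]
 [ 1.800e+00 -3.460e-01  7.250e-01 -8.000e-03 -4.000e-03 -6.000e-03]
 [-1.233e+00 -4.650e-01 -7.310e-01 -1.200e-02 -6.000e-03  8.000e-03]]
```

```bash
cat > ik.py <<'E'
from kin import *
K=np.load("kin.npy"); p=K[:9]; sg=tuple(K[9:])
lo=np.array([-3.06,-.37,-1.25,.18,-1.1,.23,-2.94]);hi=np.array([3.06,2.12,1.32,2.47,4.24,1.98,2.94])
def ik(pos,R,q0,n=20,seed=0):
    rng=np.random.default_rng(seed); best=None
    f=lambda q:np.append(np.append((fk(q,p,sg)[0]-pos)/5,(R.inv()*fk(q,p,sg)[1]).as_rotvec()*50),(q-q0)*0.01)
    for i in range(n):
        g=np.clip(q0 if i==0 else q0+rng.normal(0,.7,7),lo+.01,hi-.01)
        r=least_squares(f,g,bounds=(lo+.02,hi-.02))
        X,Q=fk(r.x,p,sg); e=(np.linalg.norm(X-pos),np.linalg.norm((R.inv()*Q).as_rotvec()))
        if best is None or r.cost<best[0]: best=(r.cost,r.x,e)
    return best
if __name__=="__main__":
    q0=read_state()["qpos"]
    for th,al in [(0.6,.18),(.3,.3),(.05,.3),(.05,.1),(.05,0.5)]:
        R=Rlean(al); b=ik(lidpt(th,190,-85,10)-19*R.apply([0,1,0]),R,q0); print("push",th,al,b[1].round(2),np.round(b[2],3))
    for al in (0.5236,.3,.1):
      for sp in (-.27,-.6,-1.0,-1.3,-1.57):
        R=Rlean(al,sp); b=ik(lidpt(0,155,0,44),R,q0); print("grip",al,sp,b[1].round(2),np.round(b[2],3))
E
python3 ik.py
```

```text
Traceback (most recent call last):
  File "ik.py", line 16, in <module>
    R=Rlean(al); b=ik(lidpt(th,190,-85,10)-19*R.apply([0,1,0]),R,q0); print("push",th,al,b[1].round(2),np.round(b[2],3))
                   ~~^^^^^^^^^^^^^^^^^^^^^^^^^^^^^^^^^^^^^^^^^^^^^^^
  File "ik.py", line 9, in ik
    r=least_squares(f,g,bounds=(lo+.02,hi-.02))
ValueError: Initial guess is outside of provided bounds
```

```bash
sed -i 's/lo+.01,hi-.01)/lo+.03,hi-.03)/' ik.py; time python3 ik.py
```

```text
push 0.6 0.18 [-0.56  0.39  0.54  2.13 -0.31  0.52 -0.04] [0. 0.]
push 0.3 0.3 [-0.66  0.51  0.63  2.27 -0.93  0.25  0.52] [0. 0.]
push 0.05 0.3 [ 0.07  0.56 -0.28  2.26  1.39  0.25 -1.72] [0. 0.]
push 0.05 0.1 [-0.37  0.59  0.34  2.12 -0.44  0.39  0.07] [0. 0.]
push 0.05 0.5 [ 0.3   0.7  -0.72  2.39  2.03  0.7  -2.4 ] [0. 0.]
grip 0.5236 -0.27 [-0.14  0.59 -0.31  2.24  1.86  0.45 -2.1 ] [0. 0.]
grip 0.5236 -0.6 [-0.14  0.58 -0.29  2.24  1.87  0.44 -1.78] [0. 0.]
grip 0.5236 -1.0 [-0.16  0.58 -0.25  2.24  1.87  0.41 -1.38] [0. 0.]
grip 0.5236 -1.3 [-0.18  0.57 -0.22  2.23  1.88  0.39 -1.08] [0. 0.]
grip 0.5236 -1.57 [-0.2   0.57 -0.19  2.23  1.88  0.37 -0.81] [0. 0.]
grip 0.3 -0.27 [-0.69  0.61  0.52  2.12 -0.65  0.25  0.36] [0. 0.]
grip 0.3 -0.6 [-0.69  0.61  0.52  2.12 -0.66  0.25  0.7 ] [0. 0.]
grip 0.3 -1.0 [-0.27  0.55 -0.03  2.12  0.65  0.25 -0.13] [0. 0.]
grip 0.3 -1.3 [-0.27  0.55 -0.02  2.12  0.63  0.25  0.19] [0. 0.]
grip 0.3 -1.57 [-0.27  0.55 -0.01  2.11  0.6   0.25  0.49] [0. 0.]
grip 0.1 -0.27 [-0.51  0.61  0.36  1.98 -0.33  0.51  0.1 ] [0. 0.]
grip 0.1 -0.6 [-0.44  0.6   0.27  1.98 -0.23  0.5   0.34] [0. 0.]
grip 0.1 -1.0 [-0.36  0.59  0.16  1.98 -0.1   0.49  0.62] [0. 0.]
grip 0.1 -1.3 [-0.3   0.59  0.08  1.97 -0.01  0.49  0.84] [0. 0.]
grip 0.1 -1.57 [-0.25  0.59  0.01  1.97  0.07  0.5   1.03] [0. 0.]
real	6m9.751s
user	5m59.264s
sys	0m0.159s
```

The current branch only allows a small lean, because J6 bottoms out. A 30° lean at the handle needs the J5≈1.9 branch. So the plan is to fold the lid with a small lean, further to -y and clear of the bow, and then reorient in free space.

```bash
cat > push.py <<'E'
from h import *
import sys
s=read_state(); print(s["eef_pos"].round(1),s["clock"],s["force"].round(1),s["qpos"].round(2),s["width"])
R=Rlean(0.12)
for th in map(float,sys.argv[1:]):
    print(th,*wp(lidpt(th,196,-105,10)-19*R.apply([0,1,0]),R,s))
E
python3 push.py 0.73 0.6 0.5 0.4 0.3 0.2 0.1 0.05
python3 - <<'E'
from h import *
s=get_image("scene"); t=get_image("top")
cv2.imwrite("pics/scene4.png",cv2.resize(s["color"][80:320,180:500,::-1],None,fx=2.5,fy=2.5,interpolation=cv2.INTER_CUBIC))
E
```

```text
[490.7  31.6 237.7] 3.5 [ 1.5 -0.5  0.4] [-0.57  0.4   0.55  2.12 -0.3   0.53 -0.05] 0.16150731278137495
0.73 [  4.1 -25.8 -19.8] [-0.001  0.001  0.059]
0.6 [ -5.2  -2.1 -19.8] [-0.001  0.001  0.059]
0.5 [-10.2  16.9 -19.8] [-0.001  0.001  0.059]
0.4 [-13.2  36.3 -19.8] [-0.001  0.001  0.059]
0.3 [-14.4  55.9 -19.8] [-0.001  0.001  0.059]
0.2 [-13.5  75.5 -19.8] [-0.001  0.001  0.059]
0.1 [-10.7  94.9 -19.9] [-0.001  0.001  0.059]
0.05 [ -8.6 104.5 -19.9] [-0.001  0.001  0.059]
```

View pics/scene4.png

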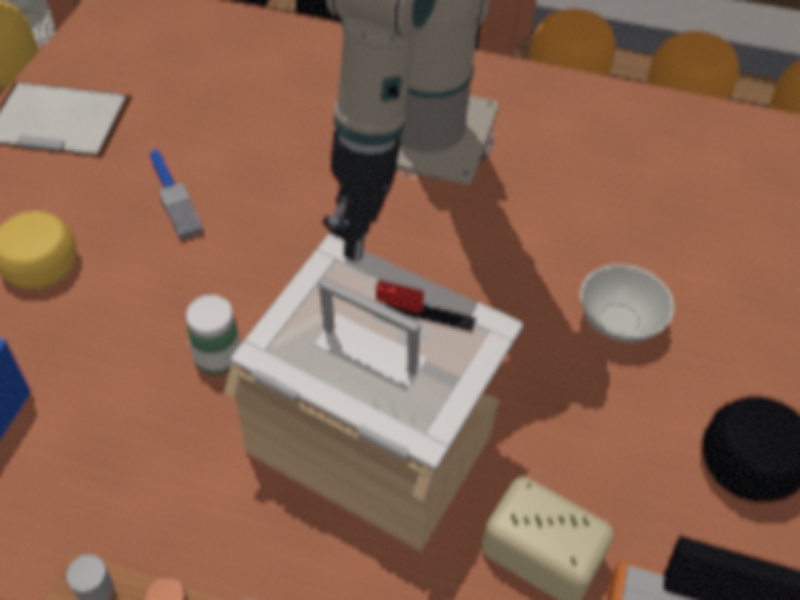

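The lid is following the fingers: its front corner moved from (330,225) to (337,240). I'll carry on pushing, further toward -y.

```bash
python3 -m jog '[{"x":-5,"y":-10,"z":-15,"ax":0,"ay":0,"az":0.04,"grip":0},{"x":-8,"y":10,"z":-20,"ax":0,"ay":0,"az":0.059,"grip":0},{"x":-12,"y":30,"z":-20,"ax":0,"ay":0,"az":0.059,"grip":0},{"x":-14,"y":48,"z":-20,"ax":0,"ay":0,"az":0.059,"grip":0},{"x":-14,"y":66,"z":-20,"ax":0,"ay":0,"az":0.059,"grip":0}]'; python3 push.py 0.4 0.3 0.2 0.1 0.05
```

```text
clock: 4.1
eef_pos: [483.8, 12.4, 170.1]
tool_rot: [-1.57, -0.119, -0.232]
force: [0.6, 0.4, 1.2]
width: -0.0
[483.8  12.4 170.1] 4.1 [0.6 0.4 1.2] [-0.4   0.51  0.42  2.16 -0.42  0.42  0.1 ] -0.04652697298925451
0.4 [ -0.7 -29.8   0.5] [-0.001  0.001 -0.001]
0.3 [ -0.6 -10.2   0.5] [-0.001  0.001 -0.001]
0.2 [1.4 9.3 0.4] [-0.001  0.001 -0.001]
0.1 [ 5.4 28.6  0.4] [-0.001  0.001 -0.001]
0.05 [ 8.1 38.   0.4] [-0.001  0.001 -0.001]
```

```bash
python3 -m jog '[{"x":1,"y":10,"z":0,"ax":0,"ay":0,"az":0,"grip":0},{"x":3,"y":20,"z":0,"ax":0,"ay":0,"az":0,"grip":0},{"x":5,"y":28,"z":0,"ax":0,"ay":0,"az":0,"grip":0},{"x":7,"y":33,"z":0,"ax":0,"ay":0,"az":0,"grip":0},{"x":7,"y":34,"z":0,"ax":0,"ay":0,"az":0,"grip":0}]'; python3 push.py  0.2 0.1 0.05;python3 - <<'E'
from h import *
s=get_image("scene"); w=get_image("wrist"); st=read_state(); print(st["eef_pos"],st["force"])
cv2.imwrite("pics/scene5.png",cv2.resize(s["color"][80:320,180:500,::-1],None,fx=2.5,fy=2.5,interpolation=cv2.INTER_CUBIC))
cv2.imwrite("pics/wrist5.png",w["color"][:,:,::-1])
E
```

```text
clock: 4.6
eef_pos: [492.4, 9.7, 136.3]
tool_rot: [-1.571, -0.116, -0.233]
force: [0.7, -0.0, 2.0]
width: 0.1
[492.4   9.7 136.3] 4.6 [ 0.7 -0.   2. ] [-0.34  0.58  0.35  2.16 -0.47  0.35  0.14] 0.1314399661197272
0.2 [ -3.6 -25.4   1.2] [ 0.    -0.    -0.004]
0.1 [ 0.4 -6.2  1.2] [ 0.    -0.    -0.004]
0.05 [3.1 3.3 1.2] [ 0.    -0.    -0.004]
[491.91106147   9.61444866 136.49397114] [-0.08890064  0.24294963 -0.34603235]
```

View pics/scene5.png

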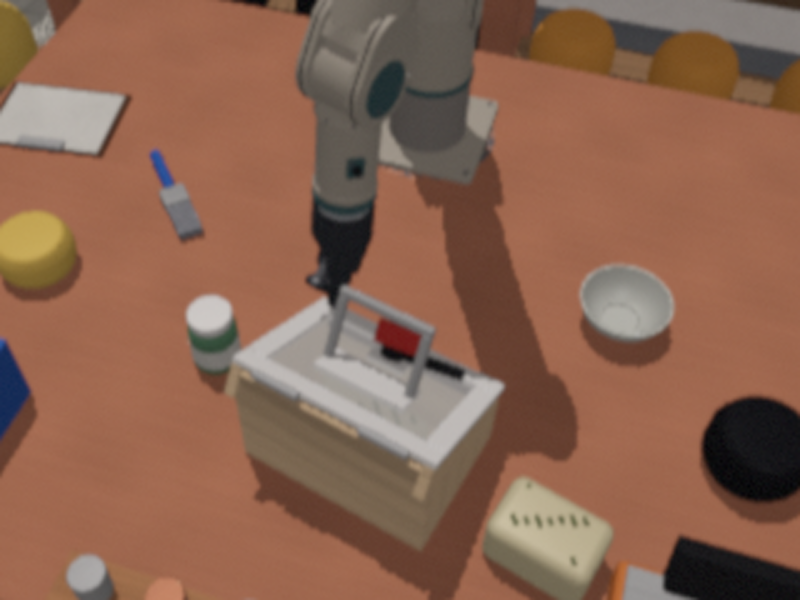

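View pics/wrist5.png

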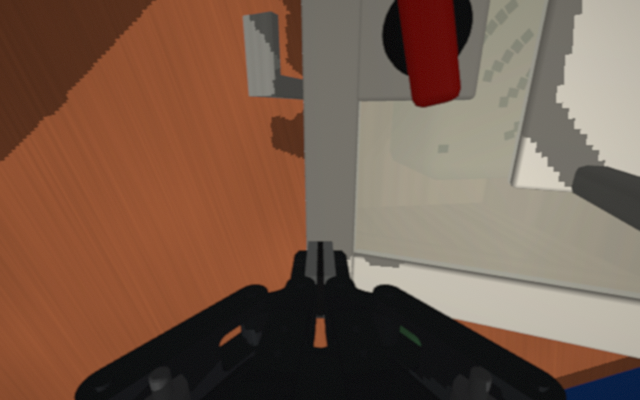

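The lid is nearly down. I'll push a little further, onto the seal, and hold.

```bash
python3 -m jog '[{"x":3,"y":4,"z":0,"ax":0,"ay":0,"az":0,"grip":0},{"x":3,"y":6,"z":0,"ax":0,"ay":0,"az":0,"grip":0},{"x":3,"y":6,"z":0,"ax":0,"ay":0,"az":0,"grip":0},{"x":3,"y":6,"z":0,"ax":0,"ay":0,"az":0,"grip":0}]'; python3 push.py 0.1 0.05 0.04 0.02
```

```text
clock: 5.1
eef_pos: [495.3, 8.9, 130.8]
tool_rot: [-1.571, -0.115, -0.233]
force: [-1.6, 1.2, 2.1]
width: -0.4
[495.3   8.9 130.8] 5.1 [-1.6  1.2  2.1] [-0.33  0.59  0.34  2.16 -0.47  0.34  0.15] -0.39279975702491626
0.1 [ -1.9 -11.9   1.2] [ 0.    -0.    -0.005]
0.05 [ 0.8 -2.4  1.2] [ 0.    -0.    -0.005]
0.04 [ 1.4 -0.6  1.2] [ 0.    -0.    -0.005]
0.02 [2.7 3.1 1.2] [ 0.    -0.    -0.005]
```

```bash
python3 -m jog '[{"x":1,"y":3,"z":0,"ax":0,"ay":0,"az":0,"grip":0},{"x":1,"y":3,"z":0,"ax":0,"ay":0,"az":0,"grip":0}]'; python3 push.py 0.04 0.02 0;python3 - <<'E'
from h import *
s=get_image("scene"); t=get_image("top"); w=get_image("wrist"); st=read_state(); print(st["eef_pos"],st["force"])
cv2.imwrite("pics/scene6.png",cv2.resize(s["color"][155:305,245:435,::-1],None,fx=4,fy=4,interpolation=cv2.INTER_CUBIC))
cv2.imwrite("pics/top6.png",cv2.resize(t["color"][125:230,235:395,::-1],None,fx=5,fy=5,interpolation=cv2.INTER_CUBIC))
E
```

```text
clock: 5.3
eef_pos: [496.6, 8.6, 128.0]
tool_rot: [-1.571, -0.115, -0.233]
force: [-2.0, 0.2, 5.3]
width: -0.4
[496.6   8.6 128. ] 5.3 [-2.   0.2  5.3] [-0.33  0.6   0.33  2.15 -0.48  0.34  0.15] -0.3745719336802561
0.04 [ 0.4 -3.6  1.2] [ 0.    -0.    -0.005]
0.02 [1.6 0.1 1.2] [ 0.    -0.    -0.005]
0.0 [3.  3.8 1.2] [ 0.    -0.    -0.005]
[496.6138154    8.59668792 127.97885072] [-3.5739932   1.00608692  4.61597651]
```

View pics/scene6.png

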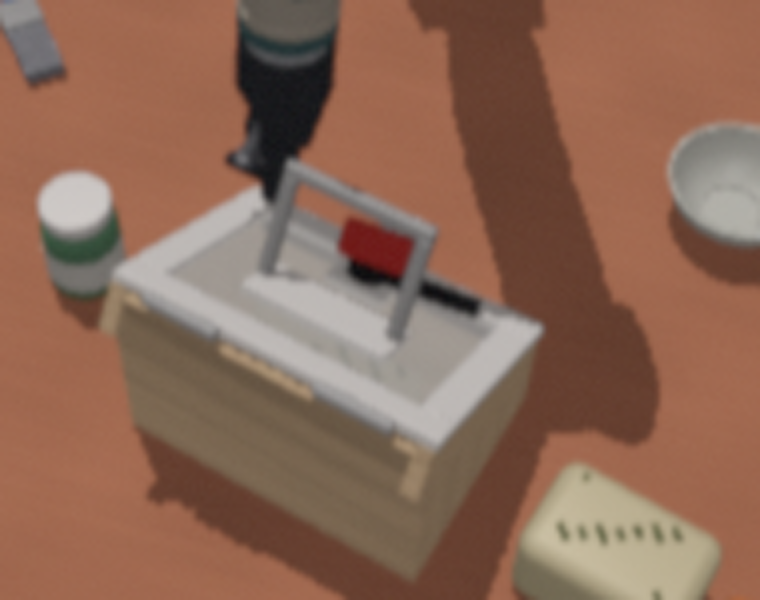

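View pics/top6.png

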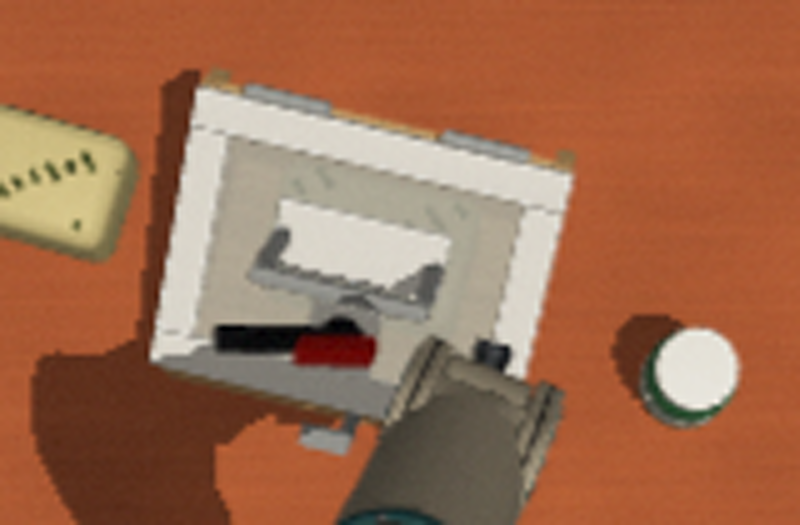

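```bash
python3 -m jog '[{"x":-10,"y":-20,"z":0,"ax":0,"ay":0,"az":0,"grip":0},{"x":-15,"y":-60,"z":0,"ax":0,"ay":0,"az":0,"grip":20},{"x":-15,"y":-105,"z":10,"ax":0,"ay":0,"az":0,"grip":30},{"x":-10,"y":-150,"z":40,"ax":0,"ay":0,"az":0,"grip":45},{"x":0,"y":-185,"z":75,"ax":0,"ay":0,"az":0,"grip":50}]'
cat > plan.py <<'E'
from ik import *
s=read_state(); q0=s["qpos"]; print(s["eef_pos"].round(1),q0.round(2))
X,R=fk(q0,p,sg); print("fk err",(X-s["eef_pos"]).round(1))
qg=np.array([-.14,.59,-.31,2.24,1.86,.45,-2.1])
R=Rlean(.5236,-.27); b=ik(lidpt(0.03,155,0,44+110),R,qg,n=4); print(b[1].round(3),np.round(b[2],3)); np.save("qg.npy",b[1])
for u in np.linspace(0,1,9):
    X,Q=fk(q0+(b[1]-q0)*u,p,sg); print(u.round(2),X.round(0),Q.apply([0,1,0]).round(2),Q.apply([1,0,0]).round(2))
E
python3 plan.py
```

```text
clock: 5.95
eef_pos: [492.5, 82.9, 310.9]
tool_rot: [-1.57, -0.118, -0.237]
force: [2.3, 0.1, -0.4]
width: 49.9
[492.5  82.9 310.9] [-0.75  0.34  0.66  1.95 -0.22  0.82 -0.22]
fk err [-0.2  0.1  0.7]
[-0.045  0.341 -0.492  2.266  1.324  0.49  -1.626] [0. 0.]
0.0 [492.  83. 312.] [ 0.11 -0.03 -0.99] [ 0.97 -0.23  0.12]
0.12 [482.  63. 292.] [ 0.09 -0.13 -0.99] [ 0.97 -0.23  0.12]
0.25 [477.  49. 278.] [ 0.1  -0.21 -0.97] [ 0.97 -0.21  0.15]
0.38 [477.  41. 269.] [ 0.14 -0.27 -0.95] [ 0.96 -0.18  0.19]
0.5 [481.  41. 262.] [ 0.2  -0.3  -0.93] [ 0.96 -0.13  0.25]
0.62 [487.  49. 257.] [ 0.27 -0.3  -0.91] [ 0.95 -0.08  0.31]
0.75 [492.  65. 255.] [ 0.35 -0.27 -0.9 ] [ 0.93 -0.03  0.37]
0.88 [495.  89. 255.] [ 0.42 -0.2  -0.88] [0.9  0.02 0.43]
1.0 [493. 119. 257.] [ 0.49 -0.12 -0.87] [0.87 0.07 0.48]
```

```bash
cat > plan2.py <<'E'
from ik import *
s=read_state(); q0=s["qpos"]; qg=np.load("qg.npy")
print(s["eef_pos"].round(1),q0.round(2))
R0=R_tool(s)
for X in ([485,90,310],[490,100,290]):
    print("shift",wp(X,R0,s)[0])
for u in (.15,.3,.45,.6,.75,.9,1):
    Q=fk(np.array([-0.75,.34,.66,1.95,-.22,.82,-.22])*(1-u)+qg*u,p,sg)[1]; print(u,(R0.inv()*Q).as_rotvec().round(3))
E
python3 plan2.py
```

```text
[492.5  82.9 310.9] [-0.75  0.34  0.66  1.95 -0.22  0.82 -0.22]
shift [-9.  -0.2  5.2]
shift [-8.9 20.  16. ]
0.15 [-0.127 -0.007 -0.008]
0.3 [-0.211 -0.029 -0.051]
0.45 [-0.254 -0.067 -0.118]
0.6 [-0.252 -0.115 -0.199]
0.75 [-0.208 -0.17  -0.283]
0.9 [-0.126 -0.229 -0.36 ]
1 [-0.054 -0.27  -0.403]
```

```bash
python3 -m jog '[{"x":-2,"y":0,"z":-5,"ax":-0.127,"ay":0,"az":-0.01,"grip":50},{"x":-4,"y":0,"z":-5,"ax":-0.21,"ay":-0.03,"az":-0.05,"grip":50},{"x":-6,"y":0,"z":-5,"ax":-0.254,"ay":-0.07,"az":-0.118,"grip":50},{"x":-8,"y":0,"z":0,"ax":-0.254,"ay":-0.115,"az":-0.19,"grip":50},{"x":-9,"y":0,"z":0,"ax":-0.254,"ay":-0.115,"az":-0.2,"grip":50}]'; python3 plan2.py
```

```text
clock: 6.45
eef_pos: [482.3, 87.2, 306.5]
tool_rot: [-1.857, -0.297, -0.084]
force: [-0.3, -0.5, -0.8]
width: 50.3
[482.3  87.2 306.5] [-1.12  0.39  0.85  2.05  0.15  0.68 -0.57]
shift [ 3.4 -3.4  2.1]
shift [ 1.5 13.2 17.8]
0.15 [0.127 0.104 0.196]
0.3 [0.043 0.078 0.155]
0.45 [-0.     0.045  0.086]
0.6 [ 0.     0.008 -0.   ]
0.75 [ 0.043 -0.032 -0.093]
0.9 [ 0.123 -0.072 -0.181]
1 [ 0.195 -0.1   -0.233]
```

```bash
cat > man.py <<'E'
from ik import *
q0=read_state()["qpos"]; print(q0.round(2))
def iks(pos,R,j3,seed):
    f=lambda q:np.append((fk(q,p,sg)[0]-pos)/5,(R.inv()*fk(q,p,sg)[1]).as_rotvec()*50)
    l=lo.copy()+.0;h=hi.copy(); l[2]=j3-1e-4;h[2]=j3+1e-4; g=np.clip(seed,l+1e-5,h-1e-5)
    r=least_squares(f,g,bounds=(l,h)); return r.x,r.cost
for nm,h,sp in (("pre",154,-.27),("grip",44,-.27),("end",44,-1.57)):
    for j3 in (1.2,.9,.6,.3,0,-.3,-.6,-.9,-1.2):
        best=min((iks(lidpt(0.02,155,0,h),Rlean(.5236,sp),j3,sd) for sd in ([-1.,.4,.8,2.05,.5,.6,-1],[-.1,.4,-.5,2.2,1.5,.5,-1.8],[-.1,.4,-.5,2.2,2.5,.7,-2.3])),key=lambda b:b[1])
        print(nm,j3,best[0].round(2),"OK" if best[1]<.01 else round(best[1],1))
E
python3 man.py
```

```text
[-1.12  0.39  0.85  2.05  0.15  0.68 -0.57]
pre 1.2 [-1.31  0.58  1.2   2.26 -1.1   0.32  0.73] 0.4
pre 0.9 [-1.13  0.43  0.9   2.24 -0.39  0.23  0.05] 4.6
pre 0.6 [-0.93  0.35  0.6   2.25  0.48  0.23 -0.82] 4.0
pre 0.3 [-0.67  0.31  0.3   2.28  1.02  0.23 -1.33] 0.0
pre 0 [-0.43  0.31 -0.    2.28  1.2   0.32 -1.5 ] OK
pre -0.3 [-0.19  0.32 -0.3   2.27  1.29  0.42 -1.6 ] OK
pre -0.6 [ 0.03  0.36 -0.6   2.27  1.36  0.54 -1.66] OK
pre -0.9 [ 0.23  0.44 -0.9   2.27  1.42  0.69 -1.72] OK
pre -1.2 [ 0.38  0.59 -1.2   2.26  1.47  0.93 -1.77] OK
grip 1.2 [-1.18  0.89  1.2   2.08 -1.1   0.54  0.64] 60.1
grip 0.9 [-1.04  0.73  0.9   2.15 -1.1   0.26  0.67] 21.9
grip 0.6 [-0.74  0.62  0.6   2.15 -1.1   0.23  0.81] 35.4
grip 0.3 [-0.6   0.59  0.3   2.26  2.45  0.23 -2.78] 4.6
grip 0 [-0.35  0.56  0.    2.23  1.94  0.28 -2.21] OK
grip -0.3 [-0.14  0.58 -0.3   2.24  1.84  0.44 -2.09] OK
grip -0.6 [ 0.06  0.64 -0.6   2.24  1.8   0.63 -2.01] OK
grip -0.9 [ 0.23  0.76 -0.9   2.24  1.77  0.85 -1.95] OK
grip -1.2 [ 0.35  0.94 -1.2   2.24  1.77  1.15 -1.9 ] OK
end 1.2 [-1.16  0.89  1.2   2.08 -1.1   0.54  1.96] 58.7
end 0.9 [-1.    0.77  0.9   2.31  3.85  0.37 -2.94] 16.8
end 0.6 [-0.77  0.64  0.6   2.26  3.63  0.23 -2.66] 6.5
end 0.3 [-0.58  0.58  0.3   2.26  2.53  0.23 -1.54] 5.6
end 0 [-0.33  0.55  0.    2.23  1.93  0.27 -0.87] OK
end -0.3 [-0.12  0.57 -0.3   2.23  1.83  0.43 -0.76] OK
end -0.6 [ 0.08  0.63 -0.6   2.23  1.79  0.61 -0.68] OK
end -0.9 [ 0.25  0.75 -0.9   2.23  1.77  0.84 -0.63] OK
end -1.2 [ 0.37  0.93 -1.2   2.23  1.76  1.13 -0.57] OK
```

J3 must become ≤0 for the 30° lean, so I need to know how the jog controller resolves redundancy. I'll check whether it behaves like a minimum-norm IK against the logged joint histories.

```bash
cat > sim.py <<'E'
from ik import *
def jac(q,e=1e-5):
    X,R=fk(q,p,sg); J=np.zeros((6,7))
    for i in range(7):
        d=q.copy(); d[i]+=e; x,r=fk(d,p,sg); J[:3,i]=(x-X)/e/1000; J[3:,i]=(r*R.inv()).as_rotvec()/e
    return J,X,R
def step(q,X1,R1,lim=True,it=6,lam=1e-3,null=None):
    q=q.copy()
    for _ in range(it):
        J,X,R=jac(q); e=np.append((X1-X)/1000,(R1*R.inv()).as_rotvec())
        dq=J.T@np.linalg.solve(J@J.T+lam**2*np.eye(6),e)
        if null is not None: dq=dq+ (np.eye(7)-np.linalg.pinv(J)@J)@(null*(0-q))
        q=q+dq
        if lim:q=np.clip(q,lo+.01,hi-.01)
    return q
def path(q,X1,R1,n=8,**k):
    X0,R0=fk(q,p,sg); w=(R0.inv()*R1).as_rotvec()
    for u in np.linspace(0,1,n+1)[1:]:
        q=step(q,X0+(X1-X0)*u,R0*Ro.from_rotvec(w*u),**k)
    return q
if __name__=="__main__":
    q=np.array(D[0][0])
    for i in range(1,6):
        q=path(q,np.array(D[i][1]),Ro.from_euler('xyz',D[i][2])); print("sim",q.round(2)," meas",D[i][0])
    for x,e,m in (((483.8,12.4,170.1),(-1.57,-.119,-.232),[-0.4,0.51,0.42,2.16,-0.42,0.42,0.1]),((496.6,8.6,128),(-1.571,-.115,-.233),[-0.33,0.6,0.33,2.15,-0.48,0.34,0.15]),((492.5,82.9,310.9),(-1.57,-.118,-.237),[-0.75,0.34,0.66,1.95,-0.22,0.82,-0.22]),((482.3,87.2,306.5),(-1.857,-.297,-.084),[-1.12,0.39,0.85,2.05,0.15,0.68,-0.57])):
        q=path(q,np.array(x),Ro.from_euler('xyz',e)); print("sim",q.round(2)," meas",m)
E
python3 sim.py
```

```text
sim [-1.31  0.36  0.21  1.49 -0.08  1.29 -0.32]  meas [-1.31, 0.36, 0.21, 1.5, -0.08, 1.28, -0.32]
sim [-1.03  0.26  0.41  1.64 -0.11  1.26 -0.33]  meas [-1.04, 0.26, 0.41, 1.64, -0.11, 1.26, -0.34]
sim [-0.63  0.37  0.54  1.51 -0.19  1.31 -0.01]  meas [-0.63, 0.37, 0.53, 1.52, -0.19, 1.3, -0.02]
sim [-0.61  0.33  0.62  1.94 -0.23  0.84 -0.1 ]  meas [-0.6, 0.33, 0.61, 1.94, -0.21, 0.84, -0.12]
sim [-0.57  0.4   0.56  2.12 -0.33  0.52 -0.02]  meas [-0.57, 0.4, 0.55, 2.12, -0.3, 0.53, -0.05]
sim [-0.41  0.51  0.42  2.17 -0.44  0.42  0.12]  meas [-0.4, 0.51, 0.42, 2.16, -0.42, 0.42, 0.1]
sim [-0.33  0.59  0.34  2.17 -0.5   0.33  0.18]  meas [-0.33, 0.6, 0.33, 2.15, -0.48, 0.34, 0.15]
sim [-0.74  0.34  0.65  1.95 -0.23  0.82 -0.22]  meas [-0.75, 0.34, 0.66, 1.95, -0.22, 0.82, -0.22]
sim [-1.09  0.38  0.84  2.05  0.15  0.66 -0.54]  meas [-1.12, 0.39, 0.85, 2.05, 0.15, 0.68, -0.57]
```

It matches a minimum-norm differential IK exactly, so I can predict the joint branch. I'll search for free-space waypoints, simulated offline, that bring the arm to pregrasp in the right branch.

```bash
cat > fast.py <<'E'
import numpy as np
from h import Rlean,lidpt,Rdown,Ro
K=np.load("kin.npy"); p=K[:9]; sg=K[9:]
lo=np.array([-3.06,-.37,-1.25,.18,-1.1,.23,-2.94]);hi=np.array([3.06,2.12,1.32,2.47,4.24,1.98,2.94])
hs,L1,e1,L2,e2,L3,e3,y0,t0=p
M0=np.array([[np.cos(t0),np.sin(t0),0],[0,0,1],[np.sin(t0),-np.cos(t0),0]]).T
def mz(a):c,s=np.cos(a),np.sin(a);return np.array([[c,-s,0],[s,c,0],[0,0,1.]])
def my(a):c,s=np.cos(a),np.sin(a);return np.array([[c,0,s],[0,1,0],[-s,0,c]])
def fkj(q):
    a=q*sg; o=np.array([0,0,hs]); ax=[];og=[]
    R=mz(a[0]+y0); ax.append(np.array([0,0,sg[0]])); og.append(o*0)
    ax.append(R[:,1]*sg[1]); og.append(o); R=R@my(a[1]); ax.append(R[:,2]*sg[2]); og.append(o); R=R@mz(a[2])
    x=o+R@[e1,0,L1]; ax.append(R[:,1]*sg[3]); og.append(x); el=x; R=R@my(a[3]); ax.append(R[:,2]*sg[4]); og.append(x); R=R@mz(a[4])
    x=x+R@[e2,0,L2]; ax.append(R[:,1]*sg[5]); og.append(x); R=R@my(a[5]); ax.append(R[:,2]*sg[6]); og.append(x); R=R@mz(a[6])
    x=x+R@[e3,0,L3]
    J=np.array([np.append(np.cross(a_,x-o_)/1000,a_) for a_,o_ in zip(ax,og)]).T
    return x,R@M0,J
def rv(M): return Ro.from_matrix(M).as_rotvec()
def path(q,X1,R1,ds=25,da=.08,tr=None):
    X0,R0,_=fkj(q); w=rv(R0.T@R1); n=int(max(2,np.ceil(np.linalg.norm(X1-X0)/ds),np.ceil(np.linalg.norm(w)/da)))
    for u in np.arange(1,n+1)/n:
        Xu=X0+(X1-X0)*u; Ru=R0@Ro.from_rotvec(w*u).as_matrix()
        for _ in range(2):
            X,R,J=fkj(q); e=np.append((Xu-X)/1000,rv(Ru@R.T)); q=q+J.T@np.linalg.solve(J@J.T+1e-6*np.eye(6),e)
        if tr is not None: tr.append(q)
        if (q<lo+.03).any() or (q>hi-.03).any(): return None
    return q
E
cat > search.py <<'E'
from fast import *
import time
q0=np.array([-1.12,.39,.85,2.05,.15,.68,-.57])
from h import read_state
q0=read_state()["qpos"]
X,R,_=fkj(q0); print(X)
G=[(lidpt(.03,155,0,154),Rlean(.5236,-.27).as_matrix()),(lidpt(.02,155,0,44),Rlean(.5236,-.27).as_matrix()),(lidpt(0,155,0,44),Rlean(.5236,-.9).as_matrix()),(lidpt(0,155,0,44),Rlean(.5236,-1.57).as_matrix())]
rng=np.random.default_rng(1); t=time.time(); res=[]
while time.time()-t<500:
    q=q0; W=[]
    for k in range(rng.integers(1,4)):
        az=rng.uniform(-1.0,1.2); r=rng.uniform(420,750); z=rng.uniform(330,600)
        lean=rng.uniform(0,.8); ld=rng.uniform(0,2*np.pi); yaw=rng.uniform(-1.2,1.5)
        Rw=Ro.from_rotvec([lean*np.cos(ld),lean*np.sin(ld),0])*Rdown(yaw)
        Xw=np.array([r*np.cos(az),r*np.sin(az),z]); W.append((Xw,Rw.as_euler('xyz')))
        q=path(q,Xw,Rw.as_matrix())
        if q is None: break
    if q is None: continue
    qs=[]
    for g in G:
        q=path(q,*g)
        if q is None: break
        qs.append(q)
    if q is None: continue
    m=min(np.minimum(x-lo,hi-x).min() for x in qs)
    res.append((m,W,qs))
res.sort(key=lambda a:-a[0]); print(len(res))
for m,W,qs in res[:5]:
    print(round(m,2),[(w[0].round(0).tolist(),w[1].round(2).tolist()) for w in W]); print(qs[0].round(2),qs[-1].round(2))
E
python3 search.py
```

```text
[473.69224891 100.17002209 303.6927533 ]
5
0.21 [([428.0, -341.0, 358.0], [-1.32, -0.57, 0.25]), ([346.0, 509.0, 591.0], [-1.08, -0.22, -0.65])]
[ 0.19  0.42 -0.83  2.26  1.39  0.65 -1.7 ] [ 0.05  0.63 -0.56  2.23  1.81  0.59 -0.7 ]
0.21 [([631.0, -111.0, 410.0], [-1.42, 0.18, 1.22]), ([328.0, -396.0, 369.0], [-1.09, -0.09, 0.04]), ([320.0, 586.0, 501.0], [-2.11, -0.39, 1.07])]
[ 0.07  0.37 -0.66  2.26  1.36  0.56 -1.66] [-0.07  0.59 -0.37  2.23  1.83  0.48 -0.75]
0.18 [([712.0, 45.0, 396.0], [-1.62, 0.03, -1.05]), ([328.0, -420.0, 529.0], [-1.73, -0.59, 1.11]), ([271.0, 402.0, 379.0], [-1.58, 0.01, 0.07])]
[ 0.    0.35 -0.56  2.27  1.34  0.52 -1.64] [-0.15  0.57 -0.26  2.23  1.86  0.41 -0.78]
0.14 [([388.0, -220.0, 457.0], [-1.44, 0.17, -1.12]), ([386.0, -498.0, 476.0], [-2.23, 0.35, 1.08]), ([264.0, 419.0, 391.0], [-1.33, -0.33, -0.29])]
[-0.04  0.34 -0.5   2.27  1.33  0.49 -1.63] [-0.2   0.57 -0.18  2.23  1.88  0.37 -0.81]
0.1 [([416.0, -289.0, 337.0], [-1.27, -0.26, -1.1]), ([268.0, 355.0, 452.0], [-1.31, -0.6, -0.56])]
[-0.09  0.33 -0.44  2.27  1.31  0.47 -1.61] [-0.26  0.56 -0.1   2.23  1.91  0.33 -0.85]
```

```bash
cat > rows.py <<'E'
from h import *
import sys
def rows(pos,R,n=5,dm=45,da=.14):
    s=read_state(); print("at",s["eef_pos"].round(1),s["tool_rot"].round(2),"t",round(s["clock"],2),"q",s["qpos"].round(2),"F",s["force"].round(1),"w",round(s["width"],1))
    d,w=wp(pos,R,s); N=max(1,np.ceil(np.linalg.norm(d)/dm),np.ceil(np.linalg.norm(w)/da))
    print("total",d,w,"rows",N)
    for k in range(1,n+1):
        u=min(1,k/N); print((d*u).round(0),(w*u).round(2))
def W(i):
    if i==1: return np.array([428,-341,358.]),Ro.from_euler('xyz',[-1.32,-.57,.25])
    if i==2: return np.array([346,509,591.]),Ro.from_euler('xyz',[-1.08,-.22,-.65])
    if i==3: return lidpt(.03,155,0,154),Rlean(.5236,-.27)
    if i==4: return lidpt(.03,155,0,44),Rlean(.5236,-.27)
if __name__=="__main__": rows(*W(int(sys.argv[1])))
E
python3 rows.py 1
```

```text
at [482.3  87.2 306.5] [-1.86 -0.3  -0.08] t 6.45 q [-1.12  0.39  0.85  2.05  0.15  0.68 -0.57] F [-0.3 -0.5 -0.8] w 50.3
total [  -2.3   69.3 -429.2] [ 0.67  -0.305 -0.281] rows 10.0
[ -0.   7. -43.] [ 0.07 -0.03 -0.03]
[ -0.  14. -86.] [ 0.13 -0.06 -0.06]
[  -1.   21. -129.] [ 0.2  -0.09 -0.08]
[  -1.   28. -172.] [ 0.27 -0.12 -0.11]
[  -1.   35. -215.] [ 0.34 -0.15 -0.14]
```

Run:
```python
import kin,fast
from h import *
s=read_state(); q=s["qpos"]; K=np.load("kin.npy")
print(kin.fk(q,K[:9],tuple(K[9:]))[0],fast.fkj(q)[0],s["eef_pos"],s["qd"].round(2)); print(kin.fk(q,K[:9],tuple(K[9:]))[1].as_euler('xyz'),s["tool_rot"])
```

```text
[473.69224891 100.17002209 303.6927533 ] [473.69224891 100.17002209 303.6927533 ] [482.3034746   87.22738843 306.47521945] [-0.08 -0.02  0.09  0.05  0.05 -0.07 -0.09]
[-1.86850784 -0.28464475 -0.08527134] [-1.85667816 -0.29652664 -0.08404276]
```

Run:
```python
import kin; from kin import *
s=read_state(); N=[([-0.4,0.51,0.42,2.16,-0.42,0.42,0.1],(483.8,12.4,170.1),(-1.57,-.119,-.232)),([-0.33,0.6,0.33,2.15,-0.48,0.34,0.15],(496.6,8.6,128),(-1.571,-.115,-.233)),([-0.75,0.34,0.66,1.95,-0.22,0.82,-0.22],(492.5,82.9,310.9),(-1.57,-.118,-.237)),(s["qpos"],s["eef_pos"],s["tool_rot"])]
DD=D+N
K=np.load("kin.npy"); sg=tuple(K[9:])
r=least_squares(res,K[:9],args=(sg,DD)); print(r.cost,r.x.round(3)); print(np.round(res(r.x,sg,DD).reshape(-1,6)*[3,3,3,.01,.01,.01],3))
r=least_squares(lambda p:np.append(res(np.array([p[0],p[1],0,p[2],0,p[3],0,0,np.pi]),sg,DD),0),[300,540,366,300]); print(r.cost,r.x); pp=np.array([r.x[0],r.x[1],0,r.x[2],0,r.x[3],0,0,np.pi]);print(np.round(res(pp,sg,DD).reshape(-1,6)*[3,3,3,.01,.01,.01],3))
```

```text
10.790891721257603 [ 3.49660e+02  5.38642e+02  7.77200e+00  3.74908e+02 -7.82600e+00
  3.31466e+02 -5.35300e+00 -4.10000e-02  3.10200e+00]
[[-1.720e+00 -2.586e+00  2.203e+00  0.000e+00  1.000e-03 -0.000e+00]
 [ 1.450e-01  1.425e+00 -1.800e-02  3.000e-03  3.000e-03 -5.000e-03]
 [-1.574e+00  3.173e+00  2.144e+00  2.000e-03  5.000e-03 -3.000e-03]
 [ 1.152e+00  9.740e-01 -2.348e+00 -2.000e-03 -0.000e+00 -3.000e-03]
 [ 2.041e+00 -8.410e-01 -2.540e-01 -8.000e-03 -4.000e-03 -6.000e-03]
 [-1.836e+00 -1.145e+00 -1.542e+00 -1.200e-02 -6.000e-03  8.000e-03]
 [ 2.304e+00 -3.120e+00  1.254e+00 -6.000e-03  5.000e-03 -6.000e-03]
 [ 2.797e+00  3.674e+00 -1.240e-01  0.000e+00  1.000e-03 -0.000e+00]
 [-7.860e-01 -2.317e+00 -2.880e-01 -9.000e-03 -4.000e-03 -0.000e+00]
 [-3.624e+00 -1.205e+00 -1.027e+00 -1.200e-02 -2.000e-03  1.100e-02]]
205.40755467421047 [445.94035653 507.25547032 405.67408279 378.52856174]
[[-2.8548e+01 -5.4070e+00  7.3010e+00 -0.0000e+00  0.0000e+00 -0.0000e+00]
 [-1.8149e+01  1.4861e+01  6.4080e+00  3.0000e-03  2.0000e-03 -5.0000e-03]
 [-7.9820e+00  2.1653e+01  6.0950e+00  3.0000e-03  4.0000e-03 -3.0000e-03]
 [ 1.5350e+00  1.7412e+01  4.3370e+00 -1.0000e-03 -1.0000e-03 -3.0000e-03]
 [ 4.0310e+00  1.1040e+01 -3.4100e+00 -4.0000e-03 -5.0000e-03 -6.0000e-03]
 [-4.8660e+00  8.5470e+00 -7.4260e+00 -5.0000e-03 -7.0000e-03  7.0000e-03]
 [-1.0148e+01  8.3970e+00 -4.1280e+00 -1.0000e-03  4.0000e-03 -6.0000e-03]
 [-1.5071e+01  1.7034e+01 -4.0400e+00  5.0000e-03 -0.0000e+00 -0.0000e+00]
 [ 6.8000e-01  8.7300e+00 -3.4730e+00 -4.0000e-03 -4.0000e-03 -0.0000e+00]
 [ 6.1840e+00 -1.1106e+01 -1.6640e+00  0.0000e+00 -0.0000e+00  0.0000e+00]]
```

```bash
cat > kin2.py <<'E'
from h import *
from scipy.optimize import least_squares
import json,os
from kin import D as D0, rz, ry
M=np.array([[-1,0,0],[0,0,1],[0,1,0.]]).T
def fk2(q,p):
    hs,L1,L2,L3,b1,b2,b3,e1,e2,e3=p
    R=rz(-q[0]); x=np.array([0,0,hs]); R=R*ry(q[1])*rz(-q[2]); x=x+R.apply([e1,b1,L1]); R=R*ry(q[3])*rz(-q[4]); x=x+R.apply([e2,b2,L2]); R=R*ry(q[5])*rz(-q[6]); x=x+R.apply([e3,b3,L3])
    return x,R*Ro.from_matrix(M)
def data():
    N=[([-0.4,0.51,0.42,2.16,-0.42,0.42,0.1],(483.8,12.4,170.1),0),([-0.33,0.6,0.33,2.15,-0.48,0.34,0.15],(496.6,8.6,128),0),([-0.75,0.34,0.66,1.95,-0.22,0.82,-0.22],(492.5,82.9,310.9),0),
     ([-0.63,0.37,0.53,1.52,-0.19,1.3,-0.02],(538,121.4,428.8),0),([-0.57,0.4,0.55,2.12,-0.3,0.53,-0.05],(490.7,31.6,237.7),0)]
    A=[(np.array(a),np.array(b),4. if i else 1.) for i,(a,b,*_) in enumerate(D0+N)]
    if os.path.exists("log.json"): A+=[(np.array(a),np.array(b),1.) for a,b in json.load(open("log.json"))]
    return A
def log():
    s=read_state(); L=json.load(open("log.json")) if os.path.exists("log.json") else []; L.append([list(s["qpos"]),list(s["eef_pos"])]); json.dump(L,open("log.json","w"))
if __name__=="__main__":
    log()
    A=data()
    f=lambda p:np.append(np.concatenate([(fk2(q,p)[0]-x)/w for q,x,w in A]),np.append(p[4:]/15,0))
    r=least_squares(f,[300,540,366,300,0,0,0,0,0,0],x_scale=10); print(r.cost,r.x.round(1)); np.save("kin2.npy",r.x)
    for q,x,w in A: print((fk2(q,r.x)[0]-x).round(1),w)
    s=read_state(); print((R_tool(s).inv()*fk2(s["qpos"],r.x)[1]).as_rotvec().round(4))
E
python3 kin2.py
```

```text
9.014542202503723 [335.9 552.7 381.1 331.9 -27.3  -5.    5.7   5.   -8.8   3.6]
[-1.2  0.6 -0.9] 1.0
[0.7 2.4 1.1] 4.0
[-1.1  1.1  4. ] 4.0
[-2.  -0.4  1.7] 4.0
[-0.5 -3.   0.9] 4.0
[-3.5 -3.4 -1.9] 4.0
[ 1.  -5.7 -0. ] 4.0
[ 2.7  1.5 -2.5] 4.0
[-2.4 -3.6  1.2] 4.0
[-2.  -0.4  1.7] 4.0
[-3.5 -3.4 -1.9] 4.0
[-0.2 -0.   0.7] 1.0
[ 0. -0.  0.]
```

```bash
python3 - <<'E'
s=open('fast.py').read()
a=s.index("K=np.load"); b=s.index("lo=np")
s=s[:a]+'P_=np.load("kin2.npy"); sg=np.array([-1,1,-1,1,-1,1,-1])\n'+s[b:]
s=s.replace("hs,L1,e1,L2,e2,L3,e3,y0,t0=p\n","hs,L1,L2,L3,b1,b2,b3,e1,e2,e3=P_; y0=0; t0=np.pi\n").replace("[e1,0,L1]","[e1,b1,L1]").replace("[e2,0,L2]","[e2,b2,L2]").replace("[e3,0,L3]","[e3,b3,L3]")
open('fast.py','w').write(s)
E
cat > chk.py <<'E'
from fast import *
from rows import W
from h import read_state
import sys
q=read_state()["qpos"]; print(q.round(2),fkj(q)[0].round(1))
G=[W(i) for i in map(int,sys.argv[1:])]+[(lidpt(0,155,0,44),Rlean(.5236,-.9)),(lidpt(0,155,0,44),Rlean(.5236,-1.57))]
for g in G:
    tr=[];q1=path(q,g[0],g[1].as_matrix(),tr=tr); 
    print(g[0].round(0),None if q1 is None else q1.round(2), "min/max",np.min(tr,0).round(2),np.max(tr,0).round(2)); q=q1
    if q is None: break
E
python3 chk.py 1 2 3 4; python3 chk.py 3
```

```text
[-1.12  0.39  0.85  2.05  0.15  0.68 -0.57] [482.1  87.2 307.2]
[ 428. -341.  358.] [ 0.62  0.47  0.49  1.74 -0.86  1.28  1.8 ] min/max [-1.08  0.12  0.49  1.74 -0.86  0.45 -0.51] [0.62 0.47 0.85 2.21 0.16 1.28 1.8 ]
[346. 509. 591.] None min/max [ 0.01 -0.26 -1.38  1.71 -0.86  0.76 -1.63] [0.58 0.43 0.52 2.16 0.26 1.26 1.76]
[-1.12  0.39  0.85  2.05  0.15  0.68 -0.57] [482.1  87.2 307.2]
[493. 119. 257.] None min/max [-1.14  0.38  0.82  2.1   0.16  0.25 -0.57] [-1.13  0.38  0.85  2.26  0.18  0.58 -0.56]
```

```bash
sed -i 's/t<500/t<400/' search.py; python3 search.py
```

```text
[482.14979222  87.17971092 307.15613288]
11
0.17 [([658.0, -226.0, 542.0], [-1.76, -0.16, 0.22]), ([291.0, -386.0, 584.0], [-1.61, 0.11, 1.21]), ([263.0, 442.0, 380.0], [-1.57, -0.33, 0.07])]
[ 0.1   0.34 -0.74  2.3   1.31  0.61 -1.66] [-0.05  0.58 -0.5   2.27  1.76  0.58 -0.74]
0.17 [([712.0, 45.0, 396.0], [-1.62, 0.03, -1.05]), ([328.0, -420.0, 529.0], [-1.73, -0.59, 1.11]), ([271.0, 402.0, 379.0], [-1.58, 0.01, 0.07])]
[ 0.07  0.33 -0.7   2.3   1.31  0.6  -1.66] [-0.08  0.57 -0.46  2.27  1.76  0.56 -0.75]
0.17 [([613.0, -133.0, 446.0], [-1.37, 0.48, 1.54]), ([304.0, -392.0, 586.0], [-1.93, -0.46, 0.89])]
[-0.02  0.31 -0.59  2.3   1.29  0.55 -1.64] [-0.17  0.56 -0.33  2.27  1.79  0.49 -0.78]
0.17 [([416.0, -289.0, 337.0], [-1.27, -0.26, -1.1]), ([268.0, 355.0, 452.0], [-1.31, -0.6, -0.56])]
[-0.02  0.31 -0.58  2.3   1.29  0.55 -1.64] [-0.17  0.56 -0.33  2.27  1.79  0.49 -0.78]
0.17 [([388.0, -220.0, 457.0], [-1.44, 0.17, -1.12]), ([386.0, -498.0, 476.0], [-2.23, 0.35, 1.08]), ([264.0, 419.0, 391.0], [-1.33, -0.33, -0.29])]
[-0.09  0.3  -0.5   2.3   1.27  0.52 -1.63] [-0.24  0.55 -0.22  2.27  1.82  0.43 -0.82]
```

```bash
python3 - <<'E'
s=open('rows.py').read()
s=s.replace("np.array([428,-341,358.]),Ro.from_euler('xyz',[-1.32,-.57,.25])","np.array([416,-289,337.]),Ro.from_euler('xyz',[-1.27,-.26,-1.1])").replace("np.array([346,509,591.]),Ro.from_euler('xyz',[-1.08,-.22,-.65])","np.array([268,355,452.]),Ro.from_euler('xyz',[-1.31,-.6,-.56])")
open('rows.py','w').write(s)
E
python3 chk.py 1 2 3 4; python3 rows.py 1
```

```text
[-1.12  0.39  0.85  2.05  0.15  0.68 -0.57] [482.1  87.2 307.2]
[ 416. -289.  337.] [ 0.03  0.23  0.75  2.1  -0.63  0.62  0.16] min/max [-1.1   0.16  0.75  2.08 -0.63  0.49 -0.58] [0.03 0.36 0.93 2.2  0.14 0.65 0.16]
[268. 355. 452.] [-0.54  0.09 -0.99  2.    0.77  1.26 -2.32] min/max [-0.54 -0.28 -0.99  2.   -0.57  0.47 -2.32] [-0.05  0.18  0.81  2.39  0.77  1.26  0.09]
[493. 119. 257.] [-0.    0.31 -0.61  2.3   1.29  0.56 -1.64] min/max [-0.49  0.05 -0.97  2.04  0.76  0.56 -2.25] [-0.    0.31 -0.61  2.31  1.29  1.19 -1.64]
[544. 107. 160.] [-0.02  0.57 -0.53  2.28  1.76  0.59 -2.03] min/max [-0.03  0.36 -0.58  2.28  1.39  0.56 -2.03] [-0.01  0.57 -0.53  2.3   1.76  0.59 -1.73]
[545. 106. 156.] [-0.08  0.57 -0.45  2.28  1.77  0.55 -1.42] min/max [-0.08  0.57 -0.52  2.28  1.76  0.55 -1.95] [-0.02  0.57 -0.45  2.28  1.77  0.58 -1.42]
[545. 106. 156.] [-0.15  0.56 -0.35  2.27  1.78  0.5  -0.78] min/max [-0.15  0.56 -0.44  2.27  1.77  0.5  -1.35] [-0.08  0.57 -0.35  2.27  1.78  0.55 -0.78]
at [482.3  87.2 306.5] [-1.86 -0.3  -0.08] t 6.45 q [-1.12  0.39  0.85  2.05  0.15  0.68 -0.57] F [-0.3 -0.5 -0.8] w 50.3
total [ -24.1   69.6 -376.1] [0.26  0.977 0.026] rows 9.0
[ -3.   8. -42.] [0.03 0.11 0.  ]
[ -5.  15. -84.] [0.06 0.22 0.01]
[  -8.   23. -125.] [0.09 0.33 0.01]
[ -11.   31. -167.] [0.12 0.43 0.01]
[ -13.   39. -209.] [0.14 0.54 0.01]
```

```bash
python3 -m jog '[{"x":-3,"y":8,"z":-42,"ax":0.03,"ay":0.11,"az":0,"grip":45},{"x":-5,"y":15,"z":-84,"ax":0.06,"ay":0.22,"az":0.01,"grip":45},{"x":-8,"y":23,"z":-125,"ax":0.09,"ay":0.33,"az":0.01,"grip":45},{"x":-11,"y":31,"z":-167,"ax":0.12,"ay":0.43,"az":0.01,"grip":45},{"x":-13,"y":39,"z":-209,"ax":0.14,"ay":0.54,"az":0.01,"grip":45}]'; python3 -c "
from kin2 import *
log()"; python3 chk.py 1 2 3 4 | cut -c1-75; python3 rows.py 1
```

```text
clock: 6.95
eef_pos: [446.1, -126.1, 325.0]
tool_rot: [-1.522, -0.355, -0.663]
force: [0.8, 0.1, 0.0]
width: 45.4
[-0.66  0.17  0.91  2.2  -0.06  0.49 -0.39] [ 445.1 -128.5  325.3]
[ 416. -289.  337.] [ 0.03  0.23  0.75  2.1  -0.63  0.62  0.16] min/max [-0
[268. 355. 452.] [-0.53  0.09 -1.    2.    0.77  1.26 -2.32] min/max [-0.53
[493. 119. 257.] [ 0.    0.31 -0.61  2.3   1.29  0.56 -1.64] min/max [-0.49
[544. 107. 160.] [-0.01  0.57 -0.53  2.28  1.75  0.59 -2.02] min/max [-0.02
[545. 106. 156.] [-0.07  0.57 -0.45  2.28  1.77  0.55 -1.42] min/max [-0.07
[545. 106. 156.] [-0.15  0.56 -0.36  2.27  1.78  0.51 -0.77] min/max [-0.15
at [ 446.1 -126.1  325. ] [-1.52 -0.36 -0.66] t 6.95 q [-0.66  0.17  0.91  2.2  -0.06  0.49 -0.39] F [0.8 0.1 0. ] w 45.4
total [  75.9    8.2 -147.5] [0.116 0.426 0.02 ] rows 4.0
[ 19.   2. -37.] [0.03 0.11 0.  ]
[ 38.   4. -74.] [0.06 0.21 0.01]
[  57.    6. -111.] [0.09 0.32 0.02]
[  76.    8. -148.] [0.12 0.43 0.02]
[  76.    8. -148.] [0.12 0.43 0.02]
```

```bash
python3 -m jog '[{"x":19,"y":2,"z":-37,"ax":0.03,"ay":0.11,"az":0,"grip":45},{"x":38,"y":4,"z":-74,"ax":0.06,"ay":0.21,"az":0.01,"grip":45},{"x":57,"y":6,"z":-111,"ax":0.09,"ay":0.32,"az":0.02,"grip":45},{"x":76,"y":8,"z":-148,"ax":0.12,"ay":0.43,"az":0.02,"grip":45}]'; python3 -c "
from kin2 import *
log()"; python3 chk.py 2 3 4 | cut -c1-75; python3 rows.py 2
```

```text
clock: 7.35
eef_pos: [417.1, -289.7, 338.1]
tool_rot: [-1.264, -0.26, -1.102]
force: [1.0, -0.1, -0.9]
width: 44.9
[ 0.04  0.22  0.76  2.1  -0.64  0.62  0.18] [ 410.6 -290.8  337.8]
[268. 355. 452.] [-0.46  0.1  -1.08  2.    0.77  1.27 -2.33] min/max [-0.46
[493. 119. 257.] [ 0.08  0.33 -0.71  2.3   1.31  0.6  -1.66] min/max [-0.41
[544. 107. 160.] [ 0.05  0.59 -0.62  2.28  1.74  0.65 -2.  ] min/max [ 0.04
[545. 106. 156.] [-0.01  0.59 -0.55  2.28  1.76  0.61 -1.4 ] min/max [-0.01
[545. 106. 156.] [-0.07  0.58 -0.47  2.27  1.76  0.57 -0.75] min/max [-0.07
at [ 417.1 -289.7  338.1] [-1.26 -0.26 -1.1 ] t 7.35 q [ 0.04  0.22  0.76  2.1  -0.64  0.62  0.18] F [ 1.  -0.1 -0.9] w 44.9
total [-591.8 -214.4  233.8] [ 0.182 -0.568 -0.18 ] rows 15.0
[-39. -14.  16.] [ 0.01 -0.04 -0.01]
[-79. -29.  31.] [ 0.02 -0.08 -0.02]
[-118.  -43.   47.] [ 0.04 -0.11 -0.04]
[-158.  -57.   62.] [ 0.05 -0.15 -0.05]
[-197.  -71.   78.] [ 0.06 -0.19 -0.06]
```

Everything is tracking the plan, so I'll continue toward waypoint 2.

```bash
python3 -m jog '[{"x":-39,"y":-14,"z":16,"ax":0.01,"ay":-0.04,"az":-0.01,"grip":45},{"x":-79,"y":-29,"z":31,"ax":0.02,"ay":-0.08,"az":-0.02,"grip":45},{"x":-118,"y":-43,"z":47,"ax":0.04,"ay":-0.11,"az":-0.04,"grip":45},{"x":-158,"y":-57,"z":62,"ax":0.05,"ay":-0.15,"az":-0.05,"grip":45},{"x":-197,"y":-71,"z":78,"ax":0.06,"ay":-0.19,"az":-0.06,"grip":45}]'; python3 -c "
from kin2 import *
log()"; python3 chk.py 2 3 4 | cut -c1-75; python3 rows.py 2
```

```text
clock: 7.85
eef_pos: [376.9, -119.4, 365.0]
tool_rot: [-1.265, -0.355, -0.946]
force: [0.6, 0.6, -0.3]
width: 45.0
[-0.36 -0.14  0.53  2.33  0.19  0.47 -0.86] [ 383.4 -118.1  365.8]
[268. 355. 452.] [-0.56  0.09 -0.97  2.    0.76  1.26 -2.31] min/max [-0.56
[493. 119. 257.] [-0.02  0.31 -0.58  2.3   1.29  0.55 -1.64] min/max [-0.51
[544. 107. 160.] [-0.03  0.57 -0.51  2.28  1.76  0.58 -2.03] min/max [-0.04
[545. 106. 156.] [-0.09  0.57 -0.42  2.28  1.78  0.54 -1.43] min/max [-0.09
[545. 106. 156.] [-0.17  0.56 -0.33  2.27  1.79  0.49 -0.78] min/max [-0.17
at [ 376.9 -119.4  365. ] [-1.27 -0.35 -0.95] t 7.85 q [-0.36 -0.14  0.53  2.33  0.19  0.47 -0.86] F [ 0.6  0.6 -0.3] w 45.0
total [-390.4 -169.5  251.8] [ 0.134 -0.398 -0.136] rows 11.0
[-35. -15.  23.] [ 0.01 -0.04 -0.01]
[-71. -31.  46.] [ 0.02 -0.07 -0.02]
[-106.  -46.   69.] [ 0.04 -0.11 -0.04]
[-142.  -62.   92.] [ 0.05 -0.14 -0.05]
[-177.  -77.  114.] [ 0.06 -0.18 -0.06]
```

```bash
python3 -m jog '[{"x":-35,"y":-15,"z":23,"ax":0.01,"ay":-0.04,"az":-0.01,"grip":45},{"x":-71,"y":-31,"z":46,"ax":0.02,"ay":-0.07,"az":-0.02,"grip":45},{"x":-106,"y":-46,"z":69,"ax":0.04,"ay":-0.11,"az":-0.04,"grip":45},{"x":-142,"y":-62,"z":92,"ax":0.05,"ay":-0.14,"az":-0.05,"grip":45},{"x":-177,"y":-77,"z":114,"ax":0.06,"ay":-0.18,"az":-0.06,"grip":45}]'; python3 -c "
from kin2 import *
log()"; python3 chk.py 2 3 4 | cut -c1-75; python3 rows.py 2
```

```text
clock: 8.35
eef_pos: [326.4, 97.2, 404.9]
tool_rot: [-1.271, -0.465, -0.777]
force: [1.6, 1.0, 0.0]
width: 44.8
[-0.34 -0.24 -0.34  2.33  0.5   0.73 -1.73] [338.6 112.9 408.7]
[268. 355. 452.] [-0.58  0.08 -0.94  2.    0.76  1.25 -2.31] min/max [-0.58
[493. 119. 257.] [-0.04  0.31 -0.55  2.3   1.28  0.54 -1.63] min/max [-0.54
[544. 107. 160.] [-0.05  0.56 -0.47  2.28  1.76  0.56 -2.04] min/max [-0.06
[545. 106. 156.] [-0.12  0.56 -0.39  2.28  1.78  0.52 -1.44] min/max [-0.12
[545. 106. 156.] [-0.2   0.55 -0.29  2.27  1.8   0.47 -0.79] min/max [-0.2 
at [326.4  97.2 404.9] [-1.27 -0.46 -0.78] t 8.35 q [-0.34 -0.24 -0.34  2.33  0.5   0.73 -1.73] F [1.6 1.  0. ] w 44.8
total [-177.7  -93.3  178.3] [ 0.072 -0.217 -0.078] rows 6.0
[-30. -16.  30.] [ 0.01 -0.04 -0.01]
[-59. -31.  59.] [ 0.02 -0.07 -0.03]
[-89. -47.  89.] [ 0.04 -0.11 -0.04]
[-118.  -62.  119.] [ 0.05 -0.14 -0.05]
[-148.  -78.  149.] [ 0.06 -0.18 -0.06]
```

```bash
python3 kin2.py | head -1; python3 chk.py 3 4 ; python3 rows.py 3
```

```text
40.30764731349439 [ 3.339e+02  5.613e+02  3.726e+02  3.476e+02 -2.130e+01  5.000e-01
[-0.34 -0.24 -0.34  2.33  0.5   0.73 -1.73] [327.1  98.2 404.6]
[493. 119. 257.] [-0.3   0.3  -0.26  2.3   1.26  0.45 -1.63] min/max [-0.34 -0.18 -0.34  2.3   0.56  0.45 -1.7 ] [-0.3   0.3  -0.26  2.36  1.26  0.68 -1.63]
[544. 107. 160.] [-0.27  0.55 -0.21  2.29  1.85  0.44 -2.17] min/max [-0.31  0.35 -0.23  2.29  1.38  0.41 -2.17] [-0.27  0.55 -0.19  2.31  1.85  0.44 -1.74]
[545. 106. 156.] [-0.34  0.56 -0.09  2.3   1.95  0.38 -1.64] min/max [-0.34  0.55 -0.19  2.29  1.86  0.38 -2.11] [-0.28  0.56 -0.09  2.3   1.95  0.43 -1.64]
[545. 106. 156.] [-0.46  0.55  0.09  2.29  2.07  0.28 -1.08] min/max [-0.46  0.55 -0.07  2.29  1.96  0.28 -1.57] [-0.36  0.55  0.09  2.3   2.07  0.37 -1.08]
at [326.4  97.2 404.9] [-1.27 -0.46 -0.78] t 8.35 q [-0.34 -0.24 -0.34  2.33  0.5   0.73 -1.73] F [1.6 1.  0. ] w 44.8
total [ 26.4 209.6  73.5] [-0.034 -0.751  0.02 ] rows 6.0
[ 4. 35. 12.] [-0.01 -0.13  0.  ]
[ 9. 70. 24.] [-0.01 -0.25  0.01]
[ 13. 105.  37.] [-0.02 -0.38  0.01]
[ 18. 140.  49.] [-0.02 -0.5   0.01]
[ 22. 175.  61.] [-0.03 -0.63  0.02]
```

Reachable directly, but the margin is better going via waypoint 2, so I'm continuing there.

```bash
python3 -m jog '[{"x":-30,"y":-16,"z":30,"ax":0.01,"ay":-0.04,"az":-0.01,"grip":45},{"x":-59,"y":-31,"z":59,"ax":0.02,"ay":-0.07,"az":-0.03,"grip":45},{"x":-89,"y":-47,"z":89,"ax":0.04,"ay":-0.11,"az":-0.04,"grip":45},{"x":-118,"y":-62,"z":119,"ax":0.05,"ay":-0.14,"az":-0.05,"grip":45},{"x":-148,"y":-78,"z":149,"ax":0.06,"ay":-0.18,"az":-0.06,"grip":45}]'; python3 -c "
from kin2 import *
log()"; python3 kin2.py | head -1; python3 chk.py 2 3 4 | cut -c1-75;python3 chk.py 3 4 | cut -c1-75; python3 rows.py 3
```

```text
clock: 8.85
eef_pos: [278.2, 312.1, 444.3]
tool_rot: [-1.301, -0.572, -0.599]
force: [1.1, 0.9, 0.1]
width: 44.9
44.58321975383438 [335.4 557.2 374.8 340.8 -20.5   0.9  -4.2   0.8  -7.6  -6.4]
[-0.52  0.05 -0.91  2.03  0.73  1.18 -2.28] [278.8 311.4 444.2]
[268. 355. 452.] [-0.62  0.15 -0.96  1.95  0.8   1.31 -2.36] min/max [-0.62
[493. 119. 257.] [-0.02  0.34 -0.63  2.3   1.32  0.59 -1.7 ] min/max [-0.57
[544. 107. 160.] [-0.03  0.6  -0.55  2.29  1.77  0.63 -2.07] min/max [-0.04
[545. 106. 156.] [-0.08  0.59 -0.47  2.3   1.82  0.58 -1.49] min/max [-0.08
[545. 106. 156.] [-0.14  0.57 -0.36  2.3   1.85  0.52 -0.84] min/max [-0.14
[-0.52  0.05 -0.91  2.03  0.73  1.18 -2.28] [278.8 311.4 444.2]
[493. 119. 257.] [-0.07  0.33 -0.56  2.3   1.31  0.56 -1.69] min/max [-0.48
[544. 107. 160.] [-0.08  0.59 -0.49  2.29  1.78  0.59 -2.09] min/max [-0.09
[545. 106. 156.] [-0.13  0.58 -0.4   2.3   1.84  0.54 -1.51] min/max [-0.13
[545. 106. 156.] [-0.2   0.56 -0.28  2.29  1.87  0.47 -0.87] min/max [-0.2 
at [278.2 312.1 444.3] [-1.3  -0.57 -0.6 ] t 8.85 q [-0.52  0.05 -0.91  2.03  0.73  1.18 -2.28] F [1.1 0.9 0.1] w 44.9
total [ 139.6  290.7 -120.6] [-0.065 -0.572  0.099] rows 8.0
[ 17.  36. -15.] [-0.01 -0.07  0.01]
[ 35.  73. -30.] [-0.02 -0.14  0.02]
[ 52. 109. -45.] [-0.02 -0.21  0.04]
[ 70. 145. -60.] [-0.03 -0.29  0.05]
[ 87. 182. -75.] [-0.04 -0.36  0.06]
```

Run:
```python
from h import *
s=get_image("scene"); t=get_image("top")
cv2.imwrite("pics/scene7.png",cv2.resize(s["color"][155:305,245:435,::-1],None,fx=4,fy=4,interpolation=cv2.INTER_CUBIC))
cv2.imwrite("pics/top7.png",cv2.resize(t["color"][125:230,235:395,::-1],None,fx=5,fy=5,interpolation=cv2.INTER_CUBIC))
```

```text
(no output)
```

View pics/scene7.png

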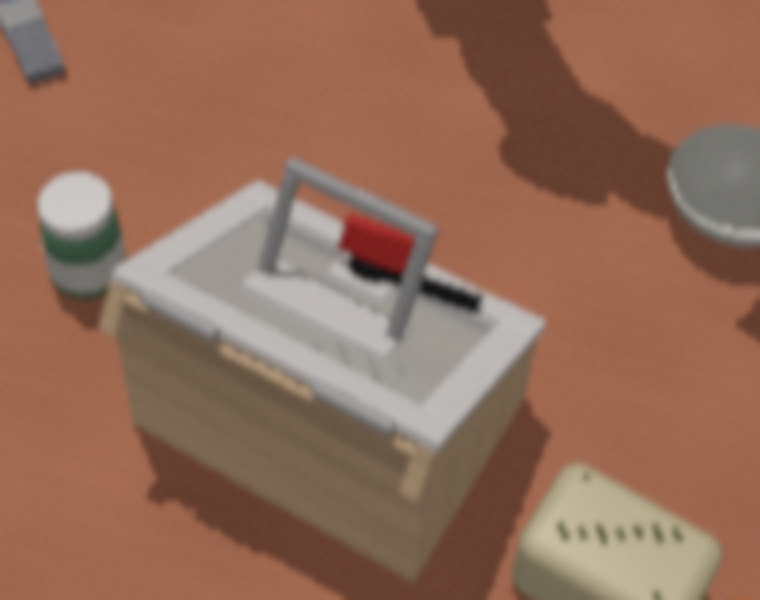

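View pics/top7.png

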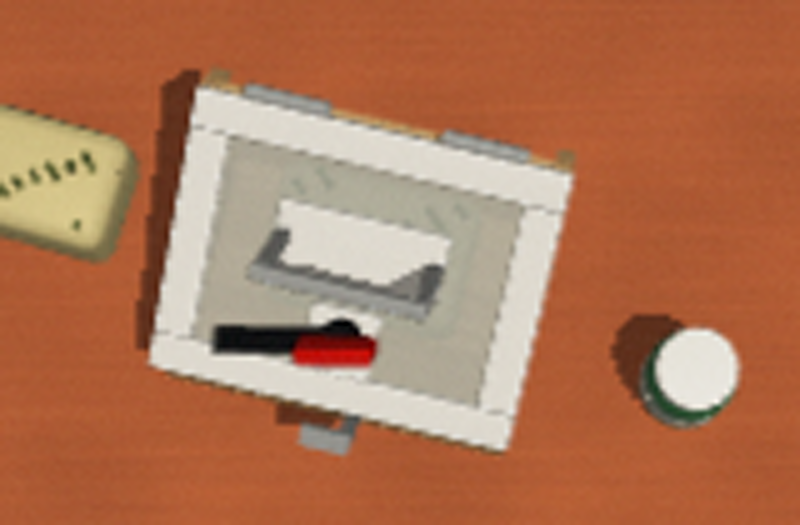

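Run:
```python
from h import *
t=get_image("top"); s=get_image("scene")
T=lambda x,y:(t,np.array((x/5+235,y/5+125))); S=lambda x,y:(s,np.array((x/4+245,y/4+155)))
def lf(X): return Rc.inv().apply(X-H)
for k,o in dict(fpy=[T(150,361),S(545,322)],fmy=[T(508,450),S(262,181)],hpy=[T(198,87),S(437,444)],hmy=[T(572,173),S(114,273)],finmy=[T(377,347),S(345,228)],tip=[T(214,340),S(479,302)],bowpy=[T(250,272),S(435,233)],bowmy=[T(428,312),S(290,163)]).items():
    X,e=ntri(o); print(k,X.round(1),e,"case frame",lf(X).round(1))
for th in (.04,):
    f=lambda *a:(lf(lidpt(th,*a))).round(1)
    print("pred f",f(210,133,10),"h",f(0,133,10),"bow",f(89,61,105),"tip",f(155+90*np.sin(.27),90*np.cos(.27),26))
# fin centre: red blob in top view
g=t["color"].astype(int); m=((g[...,0]>110)&(g[...,1]<70)&(g[...,2]<70)).astype(np.uint8); m[:,:280]=0;m[:,330:]=0;m[:180]=0;m[205:]=0
ys,xs=np.nonzero(m); print("red",xs.min(),xs.max(),ys.min(),ys.max(),xs.mean(),ys.mean())
print("pred fin top ends px",[proj(t,lidpt(.04,155-u*np.sin(.27),-u*np.cos(.27),h)).round(1) for u in(-28,28) for h in (52,22)])
print("pred scene",[((proj(s,lidpt(.04,155-u*np.sin(.27),-u*np.cos(.27),h))-[245,155])*4).round(0) for u in(-28,28) for h in (52,22)])
```

```text
fpy [546.1 242.5 103.6] [[-0.6, 0.1], [-0.7, -0.0]] case frame [-186.3  132.8  -91.4]
fmy [482.8 -14.1 101.6] [[-1.1, 0.3], [-1.2, -0.1]] case frame [-188.6 -131.6  -93.4]
hpy [724.9 200.  196.3] [[-0.2, 0.0], [-0.2, -0.0]] case frame [ -2.5 132.7   1.3]
hmy [665.7 -57.1 196.8] [[-0.4, 0.1], [-0.5, -0.0]] case frame [  -0.8 -131.2    1.8]
finmy [549.   78.6 159.8] [[-1.0, 0.3], [-1.2, -0.1]] case frame [-145.6  -26.1  -35.2]
tip [558.8 192.8 125.8] [[-0.2, 0.0], [-0.2, -0.0]] case frame [-162.4   87.3  -69.2]
bowpy [588.6 158.3 238. ] [[-0.2, 0.0], [-0.2, -0.0]] case frame [-125.5   60.7   43. ]
bowmy [562.   41.1 239.1] [[-0.5, 0.2], [-0.6, -0.0]] case frame [-124.3  -59.5   44.1]
pred f [-190.6  133.   -88.8] h [ -4.6 133.    8.9] bow [-127.6   61.    51.6] tip [-170.6   86.7  -60.2]
red 294 309 193 197 301.6190476190476 195.46031746031747
pred fin top ends px [array([292.9, 197.1]), array([294.4, 194.2]), array([308.9, 196.8]), array([310.1, 194. ])]
pred scene [array([416., 233.]), array([405., 266.]), array([346., 209.]), array([336., 242.])]
```

```bash
python3 -m jog '[{"x":17,"y":36,"z":-15,"ax":-0.01,"ay":-0.07,"az":0.01,"grip":45},{"x":35,"y":73,"z":-30,"ax":-0.02,"ay":-0.14,"az":0.02,"grip":45},{"x":52,"y":109,"z":-45,"ax":-0.02,"ay":-0.21,"az":0.04,"grip":45},{"x":70,"y":145,"z":-60,"ax":-0.03,"ay":-0.29,"az":0.05,"grip":45},{"x":87,"y":182,"z":-75,"ax":-0.04,"ay":-0.36,"az":0.06,"grip":45}]';python3 -c "
from kin2 import *
log()"; python3 chk.py 3 4 | cut -c1-75; python3 rows.py 3
```

```text
clock: 9.55
eef_pos: [413.8, 187.0, 325.9]
tool_rot: [-1.58, -0.56, -0.163]
force: [1.2, 1.0, 1.0]
width: 45.0
[-0.22  0.16 -0.68  2.27  1.    0.72 -1.83] [417.9 191.9 326.2]
[493. 119. 257.] [-0.07  0.33 -0.56  2.3   1.31  0.56 -1.69] min/max [-0.2 
[544. 107. 160.] [-0.08  0.59 -0.49  2.29  1.78  0.59 -2.09] min/max [-0.09
[545. 106. 156.] [-0.13  0.58 -0.4   2.3   1.84  0.54 -1.51] min/max [-0.13
[545. 106. 156.] [-0.2   0.56 -0.27  2.29  1.87  0.47 -0.87] min/max [-0.2 
at [413.8 187.  325.9] [-1.58 -0.56 -0.16] t 9.55 q [-0.22  0.16 -0.68  2.27  1.    0.72 -1.83] F [1.2 1.  1. ] w 45.0
total [ 39.  106.1 -53.6] [-0.021 -0.21   0.04 ] rows 3.0
[ 13.  35. -18.] [-0.01 -0.07  0.01]
[ 26.  71. -36.] [-0.01 -0.14  0.03]
[ 39. 106. -54.] [-0.02 -0.21  0.04]
[ 39. 106. -54.] [-0.02 -0.21  0.04]
[ 39. 106. -54.] [-0.02 -0.21  0.04]
```

```bash
python3 -m jog '[{"x":10,"y":26,"z":-14,"ax":-0.01,"ay":-0.05,"az":0.01,"grip":45},{"x":20,"y":53,"z":-27,"ax":-0.01,"ay":-0.1,"az":0.02,"grip":45},{"x":30,"y":80,"z":-40,"ax":-0.02,"ay":-0.16,"az":0.03,"grip":45},{"x":39,"y":106,"z":-54,"ax":-0.02,"ay":-0.21,"az":0.04,"grip":45},{"x":39,"y":106,"z":-54,"ax":-0.02,"ay":-0.21,"az":0.04,"grip":45}]';python3 - <<'E'
from h import *
for i in range(4): w=get_image("wrist")
cv2.imwrite("pics/wrist8.png",w["color"][:,:,::-1])
E
python3 rows.py 3
```

```text
clock: 10.05
eef_pos: [492.5, 115.9, 255.3]
tool_rot: [-1.724, -0.499, 0.069]
force: [-0.2, -0.1, 0.1]
width: 45.0
at [491.3 122.1 257.7] [-1.72 -0.5   0.08] t 10.25 q [-0.09  0.34 -0.56  2.28  1.29  0.57 -1.69] F [ 0.1 -0.2  0.2] w 44.8
total [ 0.9  1.6 -3.3] [-0.004 -0.     0.   ] rows 1
[ 1.  2. -3.] [-0. -0.  0.]
[ 1.  2. -3.] [-0. -0.  0.]
[ 1.  2. -3.] [-0. -0.  0.]
[ 1.  2. -3.] [-0. -0.  0.]
[ 1.  2. -3.] [-0. -0.  0.]
```

View pics/wrist8.png

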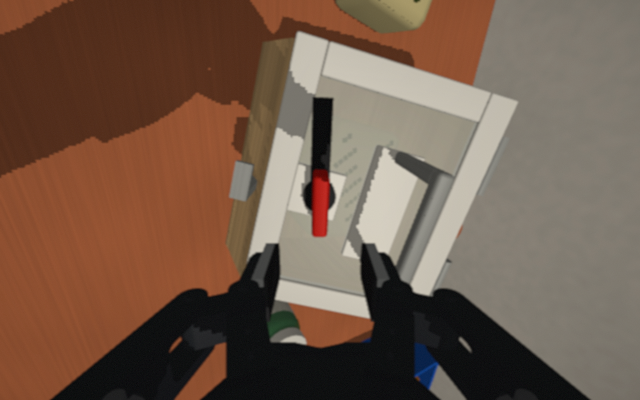

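Run:
```python
from h import *
w=get_image("wrist"); c=w["color"]
cv2.imwrite("pics/wrist9.png",cv2.resize(c[30:290,220:530,::-1],None,fx=2.5,fy=2.3077,interpolation=cv2.INTER_CUBIC))
g=c.astype(int); m=((g[...,0]>100)&(g[...,1]<70)&(g[...,2]<70)).astype(np.uint8)
n,l,st,ce=cv2.connectedComponentsWithStats(m)
for i in range(1,n):
    if st[i][4]>200:
        ys,xs=np.nonzero(l==i); print(st[i],ce[i]); print(cv2.minAreaRect(np.c_[xs,ys].astype(np.float32)))
        for y in range(ys.min(),ys.max()+1,8): print(y,xs[ys==y].min(),xs[ys==y].max(),end="; ")
print()
for th,la in ((.04,.27),):
    P=lambda u,v,h:proj(w,lidpt(th,155+u*np.sin(la)-v*np.cos(la),u*np.cos(la)+v*np.sin(la),h)).round(1)
    print("fin top +y",P(28,-7,52),P(28,7,52),"-y",P(-28,-7,52),P(-28,7,52),"tip",P(90,-9,26),P(90,9,26))
    print("corners f",proj(w,lidpt(th,210,133,10)),proj(w,lidpt(th,0,133,10)),"catch",proj(w,lidpt(0,229,0,28.5)), "bow",proj(w,lidpt(th,89,61,105)))
```

```text
[312 177  18  60 898] [319.67037862 206.28619154]
((320.08770751953125, 206.63287353515625), (16.1370849609375, 59.218658447265625), 2.12109637260437)
177 315 320; 185 313 328; 193 313 328; 201 313 328; 209 312 327; 217 312 326; 225 312 326; 233 312 325; 
fin top +y [310.2 178.8] [327.2 178.6] -y [310.9 240.6] [326.8 240.3] tip [306.7  99.3] [328.2  99.3]
corners f [295.54576061  32.29235422] [517.95147704 103.31922618] catch [239.89376395 179.44493361] bow [446.69064591 177.30363455]
```

View pics/wrist9.png

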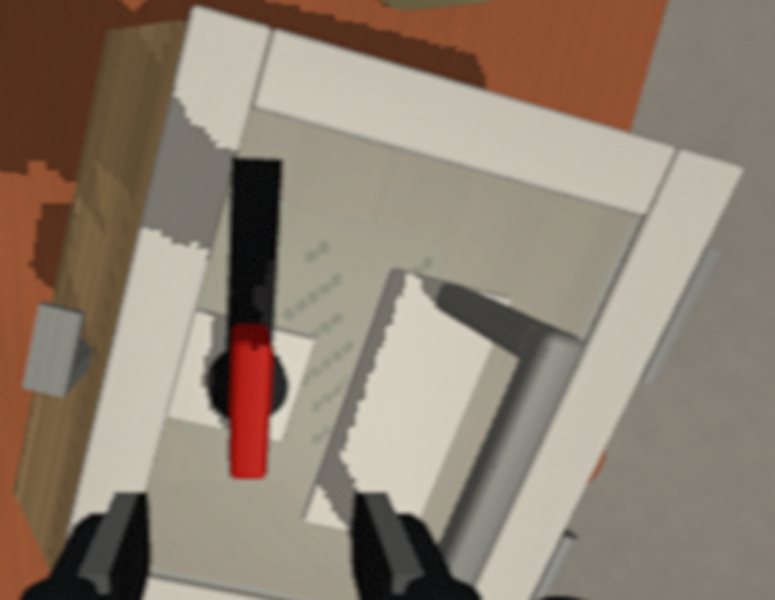

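The fin is centred (cols 312–328) and the lid corners match the model to within about 1 px. The latch is at about 0.235 rad. Descending on the handle.

```bash
sed -i 's/Rlean(.5236,-.27)/Rlean(.4936,-.235)/; s/Rlean(.5236,-.27)/Rlean(.4936,-.235)/' rows.py; grep -n Rlean rows.py; python3 chk.py 4 | cut -c1-75; python3 rows.py 4
```

```text
12:    if i==3: return lidpt(.03,155,0,154),Rlean(.4936,-.235)
13:    if i==4: return lidpt(.03,155,0,44),Rlean(.4936,-.235)
[-0.09  0.34 -0.56  2.28  1.29  0.57 -1.69] [496.8 129.5 257.5]
[544. 107. 160.] [-0.07  0.58 -0.48  2.27  1.71  0.55 -2.04] min/max [-0.09
[545. 106. 156.] [-0.12  0.58 -0.41  2.3   1.83  0.55 -1.51] min/max [-0.12
[545. 106. 156.] [-0.19  0.57 -0.29  2.29  1.87  0.48 -0.87] min/max [-0.19
at [491.4 122.6 257.8] [-1.72 -0.5   0.08] t 10.3 q [-0.09  0.34 -0.56  2.28  1.29  0.57 -1.69] F [-0.3 -0.3  0. ] w 44.8
total [ -2.5 111.7  -3.4] [0.003 0.036 0.03 ] rows 3.0
[-1. 37. -1.] [0.   0.01 0.01]
[-2. 74. -2.] [0.   0.02 0.02]
[ -2. 112.  -3.] [0.   0.04 0.03]
[ -2. 112.  -3.] [0.   0.04 0.03]
[ -2. 112.  -3.] [0.   0.04 0.03]
```

```bash
python3 -m jog '[{"x":-1,"y":25,"z":-1,"ax":0,"ay":0.01,"az":0.01,"grip":42},{"x":-1,"y":50,"z":-2,"ax":0,"ay":0.03,"az":0.02,"grip":42},{"x":-2,"y":72,"z":-3,"ax":0,"ay":0.04,"az":0.03,"grip":42},{"x":-2,"y":85,"z":-3,"ax":0,"ay":0.04,"az":0.03,"grip":42},{"x":-2,"y":85,"z":-3,"ax":0,"ay":0.04,"az":0.03,"grip":42}]';python3 - <<'E'
from h import *
w=get_image("wrist");w=get_image("wrist");w=get_image("wrist")
cv2.imwrite("pics/wrist10.png",w["color"][:,:,::-1])
E
python3 rows.py 4
```

```text
clock: 10.8
eef_pos: [531.0, 109.9, 181.9]
tool_rot: [-1.697, -0.476, 0.028]
force: [0.4, -0.4, 0.7]
width: 42.2
at [530.9 110.6 183.6] [-1.7  -0.48  0.03] t 10.95 q [-0.09  0.53 -0.49  2.26  1.58  0.55 -1.95] F [0.5 0.  0.2] w 41.9
total [ 0.4 26.7 -1. ] [ 0.002 -0.003 -0.001] rows 1
[ 0. 27. -1.] [ 0. -0. -0.]
[ 0. 27. -1.] [ 0. -0. -0.]
[ 0. 27. -1.] [ 0. -0. -0.]
[ 0. 27. -1.] [ 0. -0. -0.]
[ 0. 27. -1.] [ 0. -0. -0.]
```

View pics/wrist10.png

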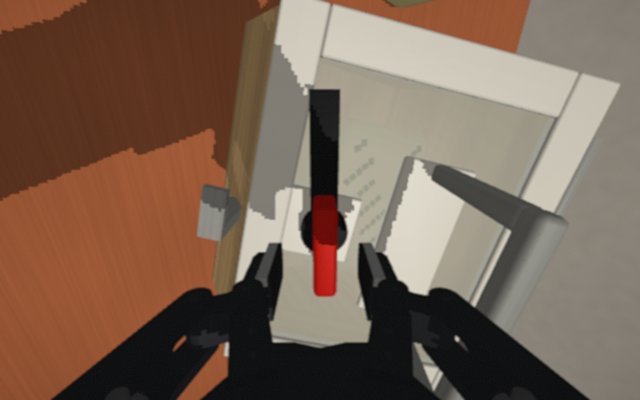

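The fin is vertical at col 325, against a finger midpoint of 320. I'll shift about +2.5 mm in x, lower and close.

```bash
python3 -m jog '[{"x":2.5,"y":9,"z":-1,"ax":0,"ay":0,"az":0,"grip":42},{"x":2.5,"y":18,"z":-1,"ax":0,"ay":0,"az":0,"grip":42},{"x":2.5,"y":26,"z":-1,"ax":0,"ay":0,"az":0,"grip":42},{"x":2.5,"y":26,"z":-1,"ax":0,"ay":0,"az":0,"grip":42}]';python3 - <<'E'
from h import *
w=get_image("wrist")
cv2.imwrite("pics/wrist11.png",w["color"][:,:,::-1])
E
python3 rows.py 4
```

```text
clock: 11.35
eef_pos: [544.3, 105.9, 159.8]
tool_rot: [-1.696, -0.475, 0.028]
force: [-3.4, -0.4, -0.9]
width: 42.1
at [544.4 105.9 160.2] [-1.7  -0.48  0.03] t 11.4 q [-0.08  0.59 -0.48  2.25  1.68  0.56 -2.01] F [-2.8  0.4 -2. ] w 42.0
total [-0.6 -0.6  0.7] [ 0.003 -0.004 -0.004] rows 1
[-1. -1.  1.] [ 0. -0. -0.]
[-1. -1.  1.] [ 0. -0. -0.]
[-1. -1.  1.] [ 0. -0. -0.]
[-1. -1.  1.] [ 0. -0. -0.]
[-1. -1.  1.] [ 0. -0. -0.]
```

View pics/wrist11.png

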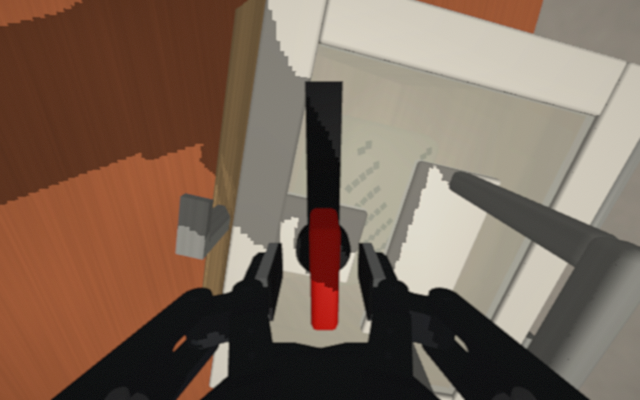

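```bash
python3 -m jog '[{"x":0,"y":0,"z":0,"ax":0,"ay":0,"az":0,"grip":25},{"x":0,"y":0,"z":0,"ax":0,"ay":0,"az":0,"grip":20},{"x":1,"y":0,"z":0,"ax":0,"ay":0,"az":0,"grip":20}]'
python3 - <<'E'
from h import *
w=get_image("wrist")
cv2.imwrite("pics/wrist12.png",w["color"][:,:,::-1]); s=read_state(); print(s["force"],R_tool(s).inv().apply(s["force"]),s["eef_pos"],s["width"])
E
```

```text
clock: 11.7
eef_pos: [546.7, 106.1, 162.0]
tool_rot: [-1.696, -0.479, 0.028]
force: [-0.0, 0.8, 0.4]
width: 19.6
[-0.51576995 -0.73906696 -0.53310605] [-0.72124931  0.31508108 -0.69062581] [546.80900518 106.03480291 162.01164267] 20.322526110573047
```

View pics/wrist12.png

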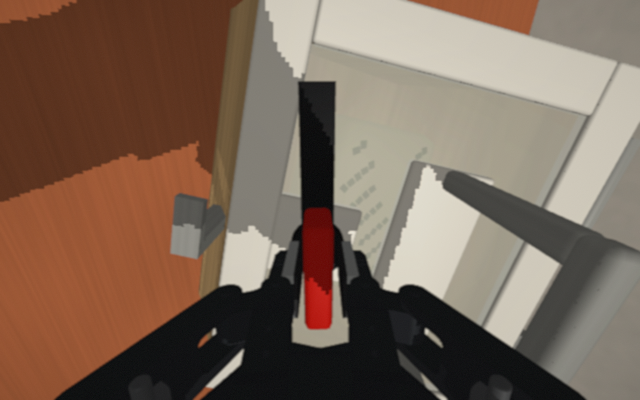

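The contact force is gone and the fin is centred at col 318 between the pads. Closing fully.

```bash
python3 -m jog '[{"x":0,"y":0,"z":0,"ax":0,"ay":0,"az":0,"grip":8},{"x":0,"y":0,"z":0,"ax":0,"ay":0,"az":0,"grip":4},{"x":0,"y":0,"z":0,"ax":0,"ay":0,"az":0,"grip":4},{"x":0,"y":0,"z":0,"ax":0,"ay":0,"az":0,"grip":4}]'
cat > st.py <<'E'
from h import *
s=read_state(); R=R_tool(s); n=np.array(Rc.apply([-.5,0,.866]))
X=Rc.inv().apply(s["eef_pos"]-H); Rl=Rc*Ro.from_euler('y',-np.pi/6)
L=Rl.inv().apply(s["eef_pos"]-H); ax=Rl.inv().apply(R.apply([0,1,0])); tx=Rl.inv().apply(R.apply([1,0,0]))
print("t",s["clock"].round(2) if hasattr(s["clock"],'round') else s["clock"],"lid frame pos",L.round(1),"toolY",ax.round(3),"yaw",np.arctan2(tx[1],tx[0]).round(3),"F lid",Rl.inv().apply(s["force"]).round(1),"T",Rl.inv().apply(s["torque"]).round(2),"w",s["width"].round(1),"q",s["qpos"].round(2))
E
python3 st.py
```

```text
clock: 12.15
eef_pos: [545.8, 106.0, 161.3]
tool_rot: [-1.696, -0.477, 0.028]
force: [-3.0, -0.3, 1.8]
width: 12.8Traceback (most recent call last):
  File "st.py", line 5, in <module>
    print("t",s["clock"].round(2) if hasattr(s["clock"],'round') else s["clock"],"lid frame pos",L.round(1),"toolY",ax.round(3),"yaw",np.arctan2(tx[1],tx[0]).round(3),"F lid",Rl.inv().apply(s["force"]).round(1),"T",Rl.inv().apply(s["torque"]).round(2),"w",s["width"].round(1),"q",s["qpos"].round(2))
                                                                                                                                                                                                                                                                ^^^^^^^^^^^^^^^^
AttributeError: 'float' object has no attribute 'round'
```

```bash
sed -i 's/s\["width"\].round(1)/round(s["width"],1)/' st.py; python3 st.py; python3 -m jog '[{"x":0,"y":3,"z":0,"ax":0,"ay":0,"az":-0.01,"grip":4},{"x":0,"y":6,"z":0,"ax":0,"ay":0,"az":-0.03,"grip":4},{"x":0,"y":7,"z":0,"ax":0,"ay":0,"az":-0.03,"grip":4}]'; python3 st.py
```

```text
t 12.15 lid frame pos [-1.511e+02 -1.000e-01  4.840e+01] toolY [-0.032 -0.003 -0.999] yaw 0.231 F lid [-1.6 -1.   3. ] T [-0.33  1.25  0.04] w 12.8 q [-0.08  0.58 -0.48  2.25  1.67  0.56 -2.01]
clock: 12.45
eef_pos: [547.6, 105.6, 154.8]
tool_rot: [-1.699, -0.506, 0.034]
force: [-11.8, 0.6, 11.3]
width: 13.2
t 12.45 lid frame pos [-1.528e+02 -1.000e-01  4.180e+01] toolY [-0.003  0.004 -1.   ] yaw 0.233 F lid [-4.4 -2.2 15.6] T [-0.75  1.11 -0.05] w 13.2 q [-0.08  0.61 -0.49  2.27  1.78  0.6  -2.12]
```

```bash
python3 -m jog '[{"x":-1,"y":2,"z":0,"ax":0,"ay":0,"az":0,"grip":4},{"x":-1,"y":2,"z":0,"ax":0,"ay":0,"az":0,"grip":4}]'; python3 st.py
```

```text
clock: 12.65
eef_pos: [547.9, 105.5, 153.7]
tool_rot: [-1.699, -0.507, 0.035]
force: [-14.5, 0.8, 13.0]
width: 13.1
t 12.65 lid frame pos [-1.53e+02 -1.00e-01  4.07e+01] toolY [-0.002  0.004 -1.   ] yaw 0.233 F lid [-5.9 -2.6 18.4] T [-0.82  0.41 -0.09] w 13.1 q [-0.07  0.61 -0.5   2.27  1.79  0.6  -2.13]
```

```bash
python3 -m jog '[{"x":-1,"y":3,"z":0,"ax":0,"ay":0,"az":0,"grip":4},{"x":-1,"y":3,"z":0,"ax":0,"ay":0,"az":0,"grip":4}]'; python3 st.py
python3 - <<'E'
from h import *
w=get_image("wrist");s=get_image("scene");t=get_image("top")
cv2.imwrite("pics/wrist13.png",w["color"][:,:,::-1])
cv2.imwrite("pics/scene13.png",cv2.resize(s["color"][155:305,245:435,::-1],None,fx=4,fy=4,interpolation=cv2.INTER_CUBIC))
E
```

```text
clock: 12.85
eef_pos: [548.0, 105.5, 153.1]
tool_rot: [-1.7, -0.511, 0.036]
force: [-28.2, 1.3, 41.8]
width: 13.3
t 12.85 lid frame pos [-1.533e+02 -1.000e-01  4.020e+01] toolY [ 0.002  0.005 -1.   ] yaw 0.234 F lid [-3.1 -5.2 50.1] T [-1.73  0.65 -0.09] w 13.3 q [-0.07  0.61 -0.5   2.27  1.8   0.61 -2.14]
```

View pics/wrist13.png

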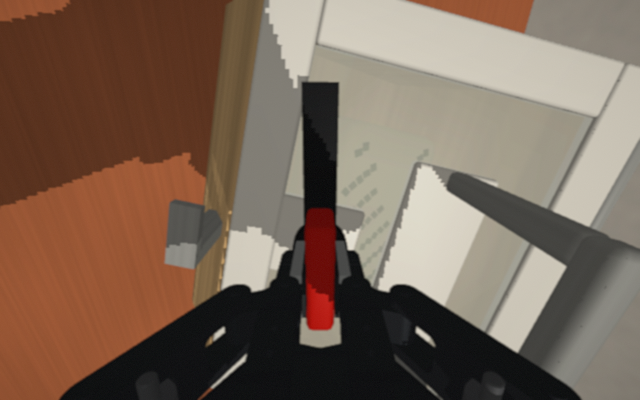

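View pics/scene13.png

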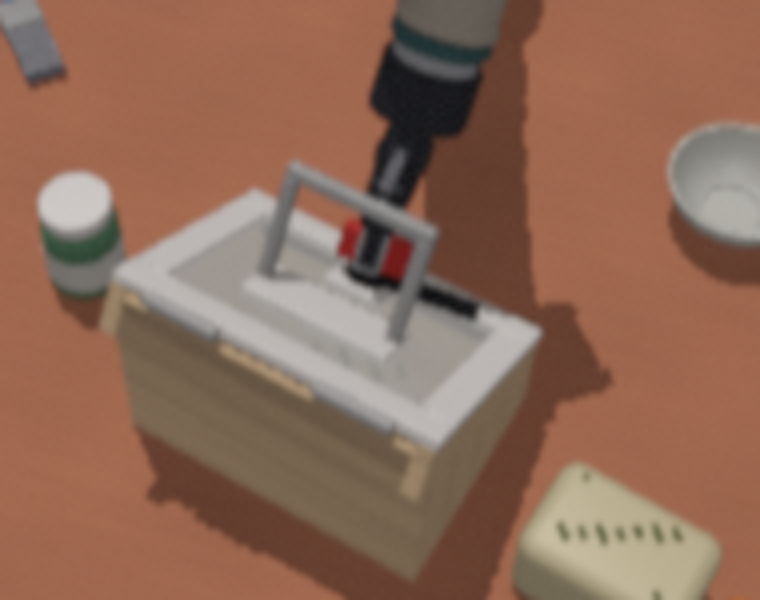

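The force jumped to 50 N over 0.5 mm, so the lid is home. Now I'll turn the latch in steps while keeping it pressed.

```bash
python3 -m jog '[{"x":0,"y":-1,"z":0,"ax":0,"ay":-0.06,"az":0,"grip":4},{"x":0,"y":-1,"z":0,"ax":0,"ay":-0.14,"az":0,"grip":4},{"x":0,"y":-1,"z":0,"ax":0,"ay":-0.22,"az":0,"grip":4}]'; python3 st.py
```

```text
clock: 13.3
eef_pos: [548.3, 105.5, 153.4]
tool_rot: [-1.817, -0.469, 0.283]
force: [-21.4, 0.8, 32.3]
width: 12.9
t 13.3 lid frame pos [-152.9   -0.    40.3] toolY [ 0.001  0.005 -1.   ] yaw 0.456 F lid [-2.  -4.2 38.5] T [-1.28  0.81 -0.04] w 12.9 q [-0.1   0.61 -0.46  2.27  1.81  0.58 -1.92]
```

```bash
python3 -m jog '[{"x":0,"y":0,"z":0,"ax":0,"ay":-0.1,"az":0,"grip":4},{"x":0,"y":0,"z":0,"ax":0,"ay":-0.2,"az":0,"grip":4},{"x":0,"y":0,"z":0,"ax":0,"ay":-0.3,"az":0,"grip":4},{"x":0,"y":0,"z":0,"ax":0,"ay":-0.3,"az":0,"grip":4}]'; python3 st.py
python3 - <<'E'
from h import *
w=get_image("wrist")
cv2.imwrite("pics/wrist14.png",w["color"][:,:,::-1])
E
```

```text
clock: 13.7
eef_pos: [548.6, 105.7, 153.6]
tool_rot: [-1.946, -0.377, 0.597]
force: [-20.8, 0.3, 31.9]
width: 12.8
t 13.7 lid frame pos [-152.5    0.3   40.3] toolY [ 0.002  0.005 -1.   ] yaw 0.756 F lid [-1.6 -4.5 37.8] T [-1.2   0.59  0.12] w 12.8 q [-0.13  0.6  -0.41  2.27  1.82  0.55 -1.64]
```

View pics/wrist14.png

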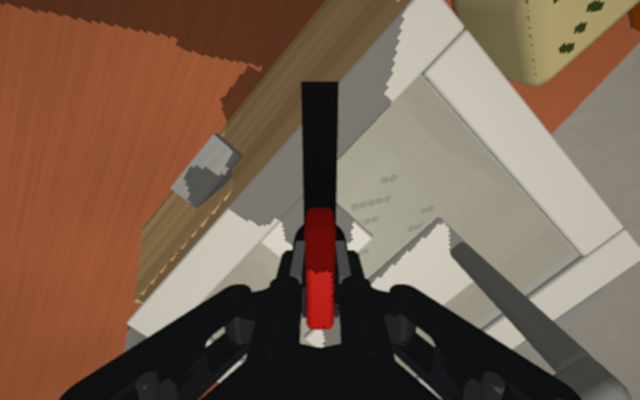

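The latch is turning with the gripper: the tongue stays at cols 302–337. Continuing.

```bash
python3 -m jog '[{"x":0,"y":0,"z":0,"ax":0,"ay":-0.1,"az":0,"grip":4},{"x":0,"y":0,"z":0,"ax":0,"ay":-0.2,"az":0,"grip":4},{"x":0,"y":0,"z":0,"ax":0,"ay":-0.3,"az":0,"grip":4},{"x":0,"y":0,"z":0,"ax":0,"ay":-0.4,"az":0,"grip":4}]'; python3 st.py
python3 - <<'E'
from h import *
w=get_image("wrist")
cv2.imwrite("pics/wrist15.png",w["color"][:,:,::-1])
E
python3 st.py
```

```text
clock: 14.15
eef_pos: [549.0, 106.1, 153.8]
tool_rot: [-2.057, -0.208, 0.977]
force: [-19.9, 1.3, 33.0]
width: 13.1
t 14.15 lid frame pos [-152.2    0.8   40.3] toolY [ 0.002  0.006 -1.   ] yaw 1.157 F lid [-0.5 -3.3 38.3] T [-0.88  0.46 -0.07] w 13.1 q [-0.18  0.59 -0.34  2.28  1.84  0.51 -1.27]
t 14.2 lid frame pos [-152.2    0.8   40.3] toolY [ 0.002  0.006 -1.   ] yaw 1.161 F lid [-1.3 -3.4 37.1] T [-1.    0.47  0.09] w 13.3 q [-0.18  0.59 -0.34  2.28  1.85  0.51 -1.26]
```

View pics/wrist15.png

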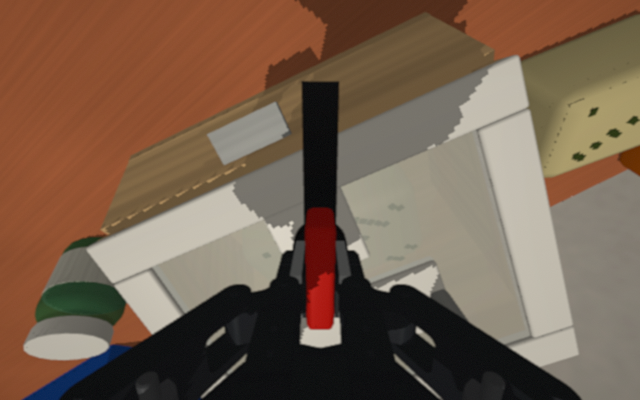

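```bash
python3 -m jog '[{"x":0,"y":0,"z":0,"ax":0,"ay":-0.08,"az":0,"grip":4},{"x":0,"y":0,"z":0,"ax":0,"ay":-0.16,"az":0,"grip":4},{"x":0,"y":0,"z":0,"ax":0,"ay":-0.24,"az":0,"grip":4},{"x":0,"y":0,"z":0,"ax":0,"ay":-0.24,"az":0,"grip":4}]'; python3 st.py
python3 - <<'E'
from h import *
w=get_image("wrist")
cv2.imwrite("pics/wrist16.png",w["color"][:,:,::-1])
E
```

```text
clock: 14.6
eef_pos: [549.2, 106.4, 153.8]
tool_rot: [-2.089, -0.094, 1.189]
force: [-19.2, 2.7, 32.2]
width: 13.0
t 14.6 lid frame pos [-152.1    1.1   40.3] toolY [ 0.003  0.007 -1.   ] yaw 1.395 F lid [-0.7 -1.8 37.5] T [-0.74  0.51  0.09] w 13.0 q [-0.22  0.58 -0.29  2.28  1.86  0.49 -1.05]
```

View pics/wrist16.png

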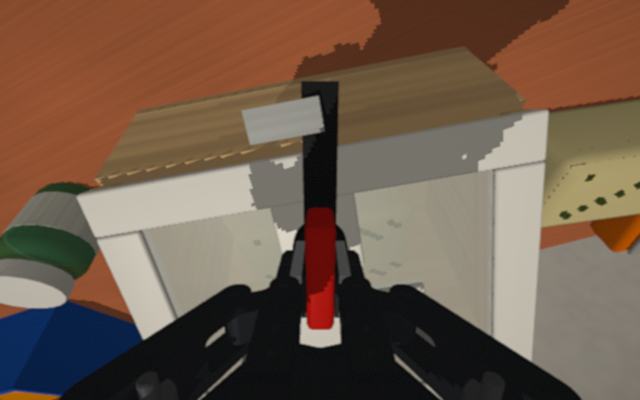

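The catch lip now overlaps the tongue at (312,112), so the tongue is passing under it. On to about 1.57.

```bash
python3 -m jog '[{"x":0,"y":0,"z":0,"ax":0,"ay":-0.07,"az":0,"grip":4},{"x":0,"y":0,"z":0,"ax":0,"ay":-0.14,"az":0,"grip":4},{"x":0,"y":0,"z":0,"ax":0,"ay":-0.19,"az":0,"grip":4},{"x":0,"y":0,"z":0,"ax":0,"ay":-0.19,"az":0,"grip":4},{"x":0,"y":0,"z":0,"ax":0,"ay":-0.19,"az":0,"grip":4}]'; python3 st.py
python3 - <<'E'
from h import *
w=get_image("wrist")
cv2.imwrite("pics/wrist17.png",w["color"][:,:,::-1])
E
```

```text
clock: 15.15
eef_pos: [549.3, 106.7, 153.9]
tool_rot: [-2.097, 0.0, 1.353]
force: [-19.6, 3.6, 32.0]
width: 13.1
t 15.15 lid frame pos [-152.1    1.4   40.3] toolY [ 0.002  0.008 -1.   ] yaw 1.584 F lid [-1.2 -1.  37.7] T [-0.62  0.43  0.09] w 13.1 q [-0.24  0.58 -0.25  2.28  1.88  0.46 -0.88]
```

View pics/wrist17.png

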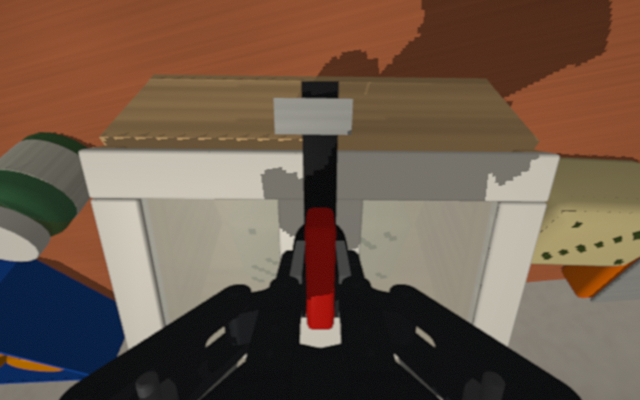

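The tongue sits centred under the catch. I'll ease the pressure, open, and retreat along the tool axis.

```bash
python3 -m jog '[{"x":0,"y":-1.5,"z":0,"ax":0,"ay":0,"az":0,"grip":4},{"x":0,"y":-2.5,"z":0,"ax":0,"ay":0,"az":0,"grip":25},{"x":0,"y":-2.5,"z":0,"ax":0,"ay":0,"az":0,"grip":35},{"x":0,"y":-2.5,"z":0,"ax":0,"ay":0,"az":0,"grip":38},{"x":0,"y":-2.5,"z":0,"ax":0,"ay":0,"az":0,"grip":38}]'; python3 st.py
python3 - <<'E'
from h import *
w=get_image("wrist")
cv2.imwrite("pics/wrist18.png",w["color"][:,:,::-1])
E
```

```text
clock: 15.7
eef_pos: [548.6, 104.8, 152.7]
tool_rot: [-2.092, 0.002, 1.348]
force: [-0.4, 0.1, 1.1]
width: 38.2
t 15.7 lid frame pos [-152.9   -0.6   39.4] toolY [-0.002  0.003 -1.   ] yaw 1.581 F lid [ 0.3 -0.   1.2] T [-0.01  0.53  0.  ] w 38.2 q [-0.25  0.58 -0.24  2.28  1.87  0.46 -0.87]
```

View pics/wrist18.png

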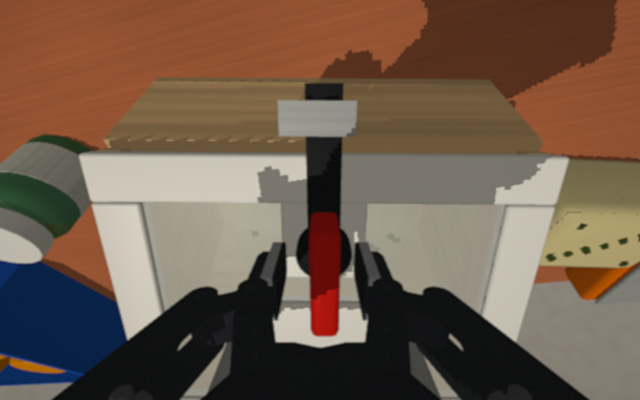

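Released and the tongue is holding, still under the catch. Retreating along the tool axis.

```bash
python3 -m jog '[{"x":0,"y":-15,"z":0,"ax":0,"ay":0,"az":0,"grip":38},{"x":0,"y":-40,"z":0,"ax":0,"ay":0,"az":0,"grip":38},{"x":0,"y":-70,"z":0,"ax":0,"ay":0,"az":0,"grip":38},{"x":0,"y":-100,"z":0,"ax":0,"ay":0,"az":0,"grip":38},{"x":0,"y":-120,"z":0,"ax":0,"ay":0,"az":0,"grip":38}]'; python3 st.py
python3 - <<'E'
from h import *
for i in range(5): w=get_image("wrist")
t=get_image("top"); s=get_image("scene")
cv2.imwrite("pics/wrist19.png",w["color"][:,:,::-1])
cv2.imwrite("pics/scene19.png",cv2.resize(s["color"][80:320,180:500,::-1],None,fx=2.5,fy=2.5,interpolation=cv2.INTER_CUBIC))
cv2.imwrite("pics/top19.png",t["color"][:,:,::-1])
# front corners of the lid, home model vs ajar
for th in (0,.04): print(th,[proj(w,lidpt(th,210,y,10)).round(1) for y in (133,-133)],"tip",proj(w,lidpt(th,245,0,20)).round(1),"scene",[((proj(s,lidpt(th,210,y,10))-[180,80])*2.5).round(0) for y in (133,-133)])
st=read_state(); print(st["force"],st["qd"].round(3))
E
```

```text
clock: 16.25
eef_pos: [489.4, 118.8, 258.3]
tool_rot: [-2.093, 0.002, 1.349]
force: [-0.2, 0.3, 0.5]
width: 38.0
t 16.25 lid frame pos [-152.8   -0.6  161.3] toolY [-0.001  0.004 -1.   ] yaw 1.581 F lid [0.  0.3 0.5] T [-0.03  0.54 -0.02] w 38.0 q [-0.36  0.3  -0.21  2.29  1.23  0.44 -0.31]
0 [array([460.9, 134.9]), array([179.9, 132.5])] tip [321.3  93.7] scene [array([501., 391.]), array([322., 302.])]
0.04 [array([465.2, 136.3]), array([175.7, 133.8])] tip [321.3  94.3] scene [array([503., 385.]), array([323., 297.])]
[-0.08664935 -0.27573081 -0.08073916] [ 0.     0.003 -0.     0.001 -0.006  0.001  0.006]
```

View pics/wrist19.png

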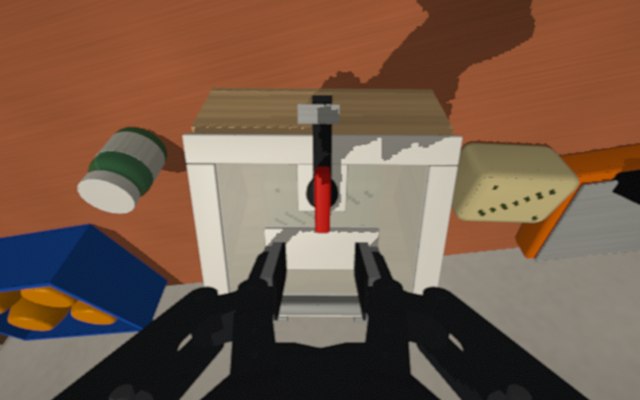

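View pics/scene19.png

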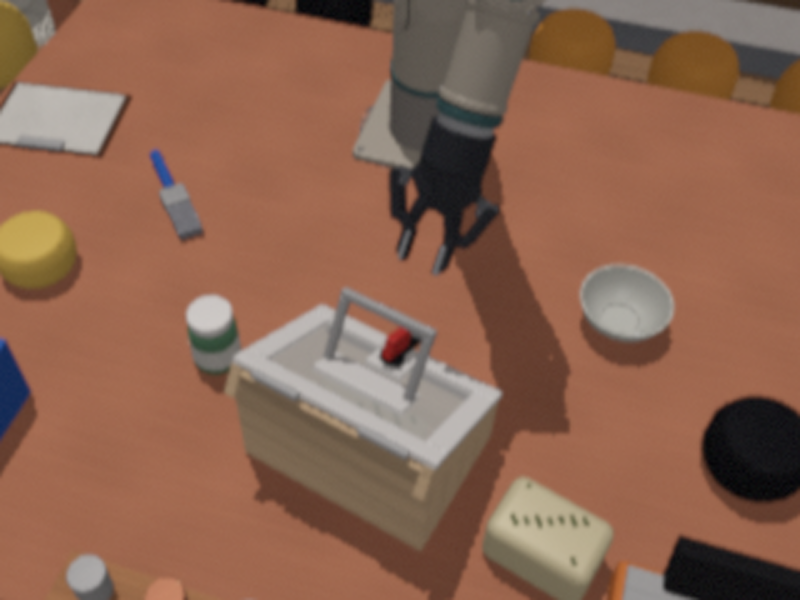

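View pics/top19.png

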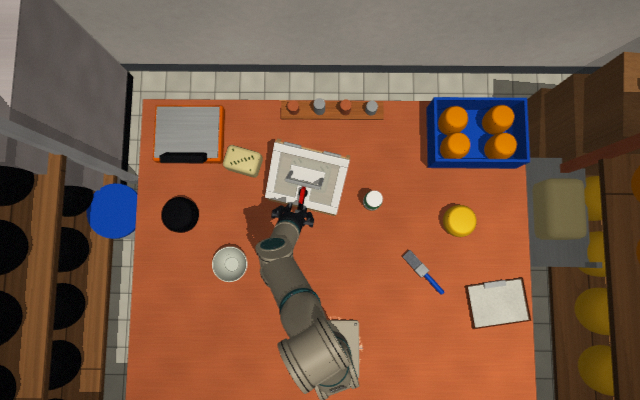

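The lid's front corners are at (462,136) and (184,135) in the wrist view. Their 278 px spacing matches the home model (281 px), not ajar (290 px). The tongue points straight under the catch and the bystanders haven't moved, so I'm handing in.

```bash
python3 -c "
from cell import *
print(finish_job()); s=read_state(); print(s['clock'],s['force'])"
```

```text
the job is handed in; nothing more can be done
None
the job is handed in; nothing more can be done
```

The lid is shut and latched, and I handed the job in at about 16.5 s of the 48 s allowed. No verdict was reported.

**What I did:**
- I folded the lid onto its seal with closed fingertips near `lid_edge`.
- I then moved the arm in free space to a joint configuration that allows the 30° tool lean.
- I pinched the red handle and pressed the lid to its hard stop. The force peaked at about 50 N along the lid normal, and I held about 38 N.
- I turned the latch from about 0.23 to 1.58 rad, eased the pressure, opened the gripper and backed off 120 mm.

**Last checks:**
- **Lid:** after release, its front corners matched the shut model. They were 278 px apart in the wrist view, against 281 px predicted for shut and 290 px for ajar.
- **Latch:** the tongue was still centred under the catch, in line with the case.
- **Bystanders:** they looked unmoved in the scene and top views; I judged this by eye.
- **Robot:** the force reading was about 0 N, so nothing was being touched.

**What disagreed:**
- **Camera heights:** heights on the folded lid from the scene and top cameras came out 3–9 mm below the model. Close-up wrist views and contact agreed with the model to 1–3 mm, so I relied on those.
- **Gripper contact:** I felt about 3 N, probably the open gripper brushing the carrying bow during the approach. It went away when I narrowed the fingers.

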